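# Pack the gilded sample panels into their carrying chest and close it up

### The job

Pack up the gilding samples: take every panel from the leaning rack and stand it on edge, leaf-free margin upwards, in a slot of the carrying chest, one panel to a slot and set down gently (the leaf is fresh), and lay the flat brush in the chest's end drawer. Push the drawer fully home, and when all the panels are in, close the lid and then fold the brass hasp down against the front of the chest. Leave the gilded dish, the jar, the tin and the bowl where they stand.

Things in the scene. Friction and masses are not known exactly. Their poses are not given: they have to be found in the camera images.
- chest: Fixed cedar carrying chest, 128 (x) x 220 (y) x 146 high without its lid; walls 8. Origin: centre of its underside, z up. -x is its front, towards the robot; the lid is hinged along the top of its +x side; the drawer comes out of the foot of its -y end. Its open-topped upper compartment is 112 (x) x 204 (y) inside.
- compartment (a point): Centre of the compartment's floor, 58 above the table, axes as the chest's. Two pale comb rails along the front and back walls (14 deep in x, 48 high) form five slots for panels standing across the chest, faces looking along y: centres at y = -74, -37, 0, 37, 74, each 12 wide, flared to 16 in the top 8. A panel has 6 of play either way along x. All slots start empty.
- drawer (a joint): How far the shallow drawer at the foot of the chest's -y end is pulled out, m: 0 fully shut, 0.15 fully out; starts 0.12 to 0.14. It slides along chest y with about 1 N of friction and stays where it is left.
- drawer_floor (a point): Centre of the drawer's inner floor (z = 14.5 above the table); moves with the drawer; axes as the chest's. The drawer is open-topped, inside 94 (x) x 154 (y), sides 29 high above this floor; its front board, 10 thick, overlaps the chest's end when shut (its outer face then 10 beyond the end); outside it sits the pull. Only the part pulled out of the chest is open from above.
- drawer_pull (a point): Middle of the drawer's dark steel bar pull: a bar about 70 long along chest x, about 10 thick, 31 above the table, 35 out from the drawer's front board (towards chest -y). May be pushed or gripped.
- lid (a joint): Angle of the chest's lid, rad: 0 shut flat on the rim, growing as its front edge rises about the hinge; starts 1.55 to 1.72 (standing about upright), stop at 1.8. Stiff hinge (about 0.2 N m of friction; 0.2 kg lid): it stays where it is left and must be pushed all the way down.
- lid_edge (a point): Middle of the lid's free edge (the front edge when shut), at mid-thickness. The lid is a cedar board 128 x 220 x 10; with the lid shut its top is 156.5 above the table, with two 4 mm battens 70 mm either side of the middle (look only).
- lid_hinge (a point): Middle of the lid's hinge line, on the chest's +x top edge, 146.5 above the table; the line runs along chest y. The free edge is 128 from it.
- hasp (a joint): Angle of the brass hasp on the lid's front edge, rad: 0 folded flat down against the chest's front face (lid shut), 1.57 standing straight out from the lid's edge in the plane of the lid; starts 1.4 to 1.7, stop at 1.9. Slight friction (0.02 N m) holds it where it is left; push it with a finger.
- hasp_tip (a point): Free end of the hasp: a brass plate 30 wide, 3 thick, 50 long, with a small lip at its end, hinged about a line 5 mm in front of the lid's edge and 1 mm below its mid-thickness. Its hinge is midway along the edge. With the lid standing open it points upwards.
- rack: Fixed pale wooden leaning rack, about 110 (x) x 250 (y) x 75 high. Origin: centre of its underside, z up. Five seats at y = -92, -46, 0, 46, 92 (x = 0), each carrying a panel's lower edge at z = 30, leaning 20 degrees back towards the rack's -y side; each panel's back rests on two uprights 45 long, so the upper 35 of the panel is free on both sides. A seat whose panel is absent is empty.
- panel1: Sample panel of black lacquered wood, 100 wide (its x) x 8 thick (its y) x 80 high (its z), 70 g, with yellow gold leaf on both faces and a bare black margin along the top 33 mm. Origin: centre of its lower edge face; z points to the bare margin. May be absent (None).
- panel2: Sample panel of black lacquered wood, 100 wide (its x) x 8 thick (its y) x 80 high (its z), 70 g, with pale gold leaf on both faces and a bare black margin along the top 33 mm. Origin: centre of its lower edge face; z points to the bare margin. May be absent (None).
- panel3: Sample panel of black lacquered wood, 100 wide (its x) x 8 thick (its y) x 80 high (its z), 70 g, with silver leaf on both faces and a bare black margin along the top 33 mm. Origin: centre of its lower edge face; z points to the bare margin. May be absent (None).
- panel4: Sample panel of black lacquered wood, 100 wide (its x) x 8 thick (its y) x 80 high (its z), 70 g, with copper leaf on both faces and a bare black margin along the top 33 mm. Origin: centre of its lower edge face; z points to the bare margin. May be absent (None).
- panel5: Sample panel of black lacquered wood, 100 wide (its x) x 8 thick (its y) x 80 high (its z), 70 g, with red-tinted leaf on both faces and a bare black margin along the top 33 mm. Origin: centre of its lower edge face; z points to the bare margin. May be absent (None).
- brush: Flat lacquer brush: a pale cypress bar 100 (x) x 26 (y) x 12 high, 40 g, with a red band and black hair at its +x end. Lies flat on the bench; origin: centre of its underside.
- dish: Bystander: gilded round dish, 160 across, 26 high, origin at the centre of its underside.
- jar: Bystander: white jar with dark cap, 48 across, 62 high; origin as the dish's.
- tin: Bystander: tin, 60 across, 50 high; origin as the dish's.
- bowl: Bystander: red bowl, 90 across, 45 high; origin as the dish's.
Mind the look-alikes: they are no part of the job. Of the things that look like the brush, the smaller one is meant. What is shaped like the panel5 but purple is not meant.

How it is judged:
By the outcome, as a careful person would: the job done as asked, in the order asked, and still so for the second after the job is handed in, with the robot touching nothing.
Of panel1, panel2, panel3, panel4, panel5 only 3 to 5 are there at a start; the rules pass over those that are not, and their reading is None.
At some moment in a run one of brush may be knocked a few centimetres aside while the robot is not near it.
It also fails if it takes over 210 s, if anything falls off the work surface, if the arm or the gripper's body presses on something with over 40 N, if the wrist force passes 120 N, or if a joint passes its speed limit or range.

### The arm

A 6-joint arm with a two-finger parallel gripper is mounted at the origin on the work surface. World frame = base frame: x ahead of the robot, y to its left, z up, the work surface at z = 0. Lengths are in m, angles in rad, forces in N, time in s.
With the tool pointing down it reaches from about 0.35 to 0.975 m from the base axis. Payload 4.9 kg.
Tool frame: the origin (TCP) lies at the very end of the fingers, on their centre line; the grasp point (between the pads) lies ctrl.hold_point_z behind it (ctrl.hold_point_z is the distance from the TCP to the grasp point, in m); z points along the fingers, y is the line along which they close (so a half turn about z gives the same grasp; the last joint's range is limited). The gripper opens to 85 mm and grips with 20 to 120 N. Pads are 22 mm wide; open, the fingers measure 114 mm over their backs; the gripper's body (76 mm by 85 mm) begins 54 mm behind the grasp point. The pads swing forward as they close: fully open they stand 13 mm farther back than shut.
Start: joints at [1.149, 0.053, 1.613, -0, 1.476, -0.119], TCP at [0.186, 0.597, 0.231] pointing down, gripper open.
Joint ranges: [-3.01, 3.01], [-1.01, 2.22], [0.06, 2.58], [-1.02, 4.17], [0.09, 2.62], [-3.14, 3.14]. Speed limits (rad/s): [2.57, 2.57, 3.14, 3.14, 3.14, 3.14].

### API

Orientations are given as a rotation vector (axis times angle).
In Python, from station import ctrl gives the robot as it stands. The module is installed in compiled form; this text tells all that it offers.
- The arm moves only by the tool jog_arm, never from a script. Its argument "deltas" is a list of rows, each a list of 3 entries, a list of its own where there are three numbers: the closure, from -1 (fully open) to 1 (shut), then the shift along the world's x, y, z scaled (see below), then the turn, a rotation vector about the world's x, y, z scaled (see below). A call has 1 to 12 rows; each row is the pose to reach, as a shift and turn from the pose commanded when the call began, turning the shorter way round; what a row does not reach only later rows make up. The controller multiplies each number of a shift by 0.4 m and each number of a turn by 180 degrees. A row lasts 1/12 s, in which the tool goes at most 41.7 mm and 7.16 degrees, less where a joint would pass 70% of its speed; a pose out of reach is approached as far as the arm can. A call with a number of a shift or a turn outside -1 to 1 is refused whole. A call with a gripper value outside its range is refused whole. The fingers move at their own pace and stop on an object; "squeeze" is the grip in N (left out, the last holds). Time passes only in rows, so rows that repeat a pose let the fingers close. It gives the time, the measured TCP pose, the force, the opening and the grip force at its end, in the units of the state.
- ctrl.get_obs(): the state, without advancing time (a new reading comes with each control period).
- ctrl.get_image(name): name is "scene" or "side" or "wrist"; returns the picture (384x512x3 uint8, red, green, blue); there is no depth.
- ctrl.get_calibration(name): a dict with "K" (3x3 intrinsics, pixels), "dist_coeffs" ([k1, k2, p1, p2, k3] as OpenCV has them; the pictures are not rectified), "extrinsics" (4x4, takes a point from world to camera coordinates). Camera axes: x right, y down, z forward; pixel columns grow to the right and rows downward; lengths in m; the calibration is good to about 2 mm. A picture is of the moment at which its call begins: read the wrist's pose just before it. get_calibration takes no time and is no camera call; for the wrist camera it gives the pose at the moment of the call.
- ctrl.finish_job(): hands the job in; it is judged then, once.
The state is a dict: "t": time; "q": joint angles; "dq": joint speeds; "effort": joint torques, N m; "tool_pos": TCP position; "tool_rot": TCP orientation; "contact_force": force on the tool from outside, world axes, zero at the start; "wrist_torque": the same for the moment, N m; "opening": finger opening in m; "grip_force": force on a finger pad.
Only numpy, scipy, OpenCV 4.12 (cv2) and the standard library are available. Lean on these libraries where they do the work, as an engineer would, in place of code of your own. Each camera call takes 0.05 s, during which the arm holds its last target. There are 200 camera calls.

## Working session

There is one attempt and no reset: what is moved stays moved. The work goes in short steps, Python scripts to look and compute and a tool call to move; the robot and the scene stay as the last step left them, time stands still between calls to the robot, and variables do not carry over. Pictures are saved under pics/ and viewed, at most 14 in all, crops included, and the job is handed in when it is done.

Besides the shell and the picture viewer there is one more tool, called after "Request:" in YAML: its name, and indented under it one key for each argument. jog_arm: Moves the arm, as the interface text tells. Its arguments: {"type":"object","properties":{"deltas":{"type":"array","items":{"type":"array"}},"squeeze":{"type":"number"}},"required":["deltas"]}

```bash
mkdir -p pics
cat > h.py <<'E'
import numpy as np, cv2
from station import ctrl
from scipy.spatial.transform import Rotation as R
def cal(n):
    c=ctrl.get_calibration(n); return np.array(c["K"]),np.array(c["dist_coeffs"]),np.array(c["extrinsics"])
def ray(n,uv,c=None):
    K,d,E=c or cal(n)
    p=cv2.undistortPoints(np.array(uv,float).reshape(-1,1,2),K,d).reshape(-1,2)
    v=np.c_[p,np.ones(len(p))]@E[:3,:3]
    return -E[:3,:3].T@E[:3,3],v
def plane(n,uv,z,c=None):
    o,v=ray(n,uv,c); return o+v*((z-o[2])/v[:,2])[:,None]
def proj(n,P,c=None):
    K,d,E=c or cal(n)
    return cv2.projectPoints(np.array(P,float).reshape(-1,3),cv2.Rodrigues(E[:3,:3])[0],E[:3,3],K,d)[0].reshape(-1,2)
def tri(obs):
    A=np.zeros((3,3));b=np.zeros(3)
    for n,uv in obs:
        o,v=ray(n,[uv]);v=v[0]/np.linalg.norm(v[0]);M=np.eye(3)-np.outer(v,v);A+=M;b+=M@o
    return np.linalg.solve(A,b)
def snap(n,f=None):
    im=ctrl.get_image(n)[:,:,::-1].copy()
    if f: cv2.imwrite('pics/'+f,im)
    return im
E
python3 - <<'E'
from h import *
np.set_printoptions(precision=4,suppress=True)
for n in("scene","side","wrist"):
    im=snap(n,n+'0.png')
    K,d,Ex=cal(n);print(n,K.ravel(),d,-Ex[:3,:3].T@Ex[:3,3],Ex[2,:3])
print(ctrl.get_obs(),ctrl.hold_point_z)
a,b=cv2.imread('pics/scene0.png'),cv2.imread('pics/side0.png')
cv2.imwrite('pics/s2.png',cv2.resize(a,(800,600)));cv2.imwrite('pics/d2.png',cv2.resize(b,(800,600)))
E
```

```text
scene [382.697    0.     254.8695   0.     382.697  188.7559   0.       0.
   1.    ] [0.0272 0.     0.     0.     0.    ] [ 1.0831 -0.2505  0.9327] [-0.5308  0.2929 -0.7953]
side [433.0683   0.     249.1379   0.     433.0683 195.3952   0.       0.
   1.    ] [-0.1433  0.      0.      0.      0.    ] [ 0.393  -0.8633  1.1181] [ 0.0879  0.6692 -0.7378]
wrist [313.1987   0.     250.1161   0.     313.1987 191.5817   0.       0.
   1.    ] [-0.0658  0.      0.      0.      0.    ] [0.1129 0.6193 0.3721] [ 0.2846 -0.0898 -0.9544]
{'t': 0.15, 'q': array([ 1.149 ,  0.0532,  1.614 , -0.    ,  1.476 , -0.119 ]), 'dq': array([-0.0005,  0.    , -0.0027, -0.0014,  0.0023, -0.0006]), 'effort': array([  0.0002, -39.4242, -37.0722,  -0.0001,   0.0047,  -0.    ]), 'tool_pos': array([0.1862, 0.5961, 0.2303]), 'tool_rot': array([-0.4738, -3.1052,  0.0024]), 'contact_force': array([ 1.3211, -0.4258,  0.458 ]), 'wrist_torque': array([ 0.0132,  0.0529, -0.0162]), 'grip_force': 0.0, 'opening': 0.08548982636879615} 0.0187
```

View pics/s2.png

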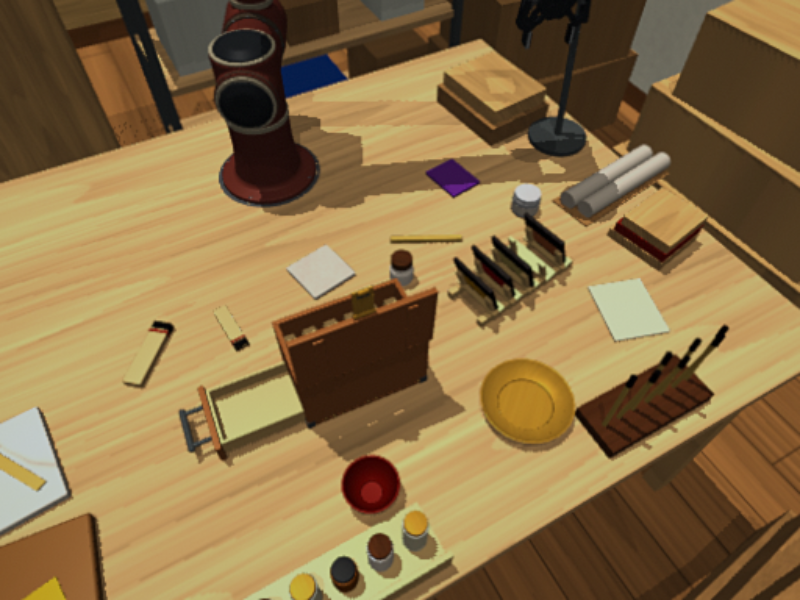

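View pics/d2.png

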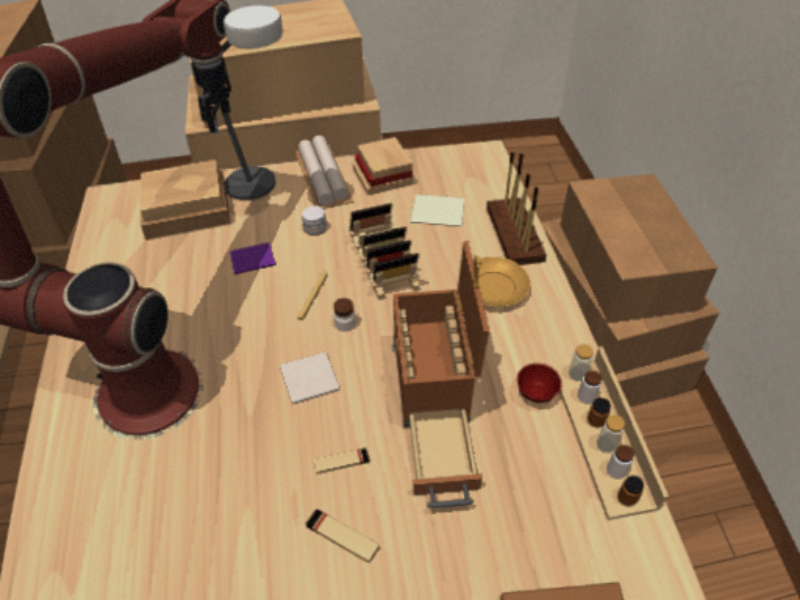

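Side view (800 px scale): the chest is at (435,345), lid upright at (473,310) and drawer out at (445,450). The rack is at (385,250) with 4 panels. Brush candidates are the small bar at (342,461), the large bar at (343,535) and the yellow stick at (313,295); I choose the small one. The purple plate at (252,258) is not a panel I want. Close crops next.

Run:
```python
from h import *
a,b=cv2.imread('pics/scene0.png'),cv2.imread('pics/side0.png')
def crop(im,x,y,w,h,s): return cv2.resize(im[y:y+h,x:x+w],(int(w*s),int(h*s)),interpolation=cv2.INTER_CUBIC)
# side: chest 4x from (190,150) 130x180 -> 3.3 ; rack
A=np.zeros((600,800,3),np.uint8)
c=crop(b,240,150,80,150,4);A[:600,:320]=c
c=crop(b,220,125,55,70,7);A[:490,330:330+385]=c
c=crop(b,195,282,48,25,4);A[495:595,330:522]=c
cv2.imwrite('pics/c1.png',A)
A=np.zeros((600,800,3),np.uint8)
A[:480,:800]=np.pad(crop(a,110,130,180,150,3),((0,30),(0,260),(0,0)))[:480,:800]
c=crop(a,285,130,85,80,5);A[:400,375:800]=c
cv2.imwrite('pics/c2.png',A)
```

```text
(no output)
```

View pics/c1.png

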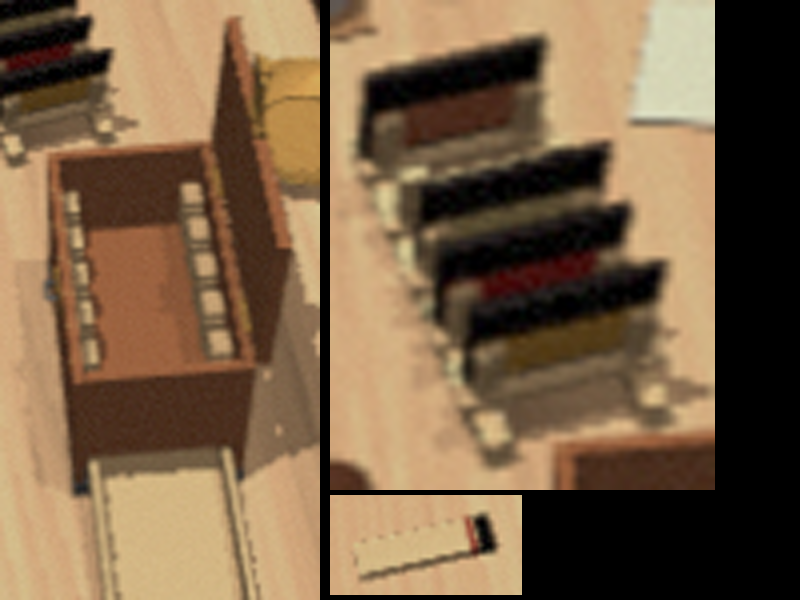

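View pics/c2.png

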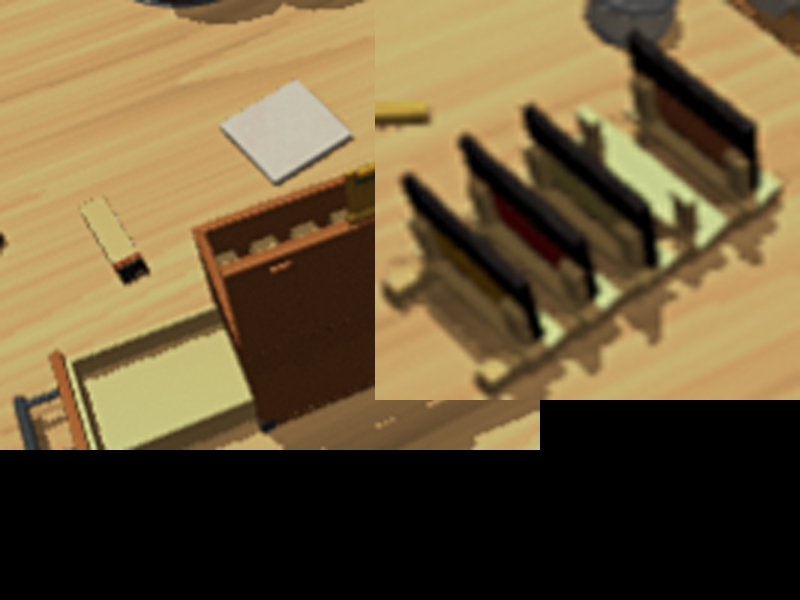

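Run:
```python
from h import *
np.set_printoptions(precision=4,suppress=True)
S=lambda u,v:(240+u/4,150+v/4)
rim=plane('side',[S(48,155),S(72,382),S(255,368),S(213,145)],.146);print('rim',rim[:,:2])
for i,j in((0,1),(1,2),(3,2),(0,3)): d=rim[j]-rim[i];print(np.linalg.norm(d),np.degrees(np.arctan2(d[1],d[0])))
C=lambda u,v:(110+u/3,130+v/3)
print('tri near-front rim',tri([('side',S(72,382)),('scene',C(195,232))]))
T=lambda u,v:(220+(u-330)/7,125+v/7)
G=lambda u,v:(285+(u-375)/5,130+v/5)
for n,a,b,c,d in(('cop',(365,75),(545,38),(632,35),(755,125)),('pale',(415,185),(610,145),(527,107),(655,210)),('red',(440,235),(632,205),(460,138),(592,243)),('yel',(472,300),(667,262),(405,177),(540,315))):
    P=plane('side',[T(*a),T(*b)],.1065);e=P[1]-P[0]
    Q=plane('scene',[G(*c),G(*d)],.1055)
    f=Q[1]-Q[0]
    print(n,P[:,:2].ravel(),np.linalg.norm(e),np.degrees(np.arctan2(e[1],e[0])),'scene',Q[:,:2].ravel(),np.linalg.norm(f),np.degrees(np.arctan2(f[1],f[0])))
# brush
B=lambda u,v:(195+(u-330)/4,282+(v-495)/4)
b=cv2.imread('pics/side0.png')
P=plane('side',[B(358,545),B(362,578),B(496,550),B(486,514)],.006);print('brush',P[:,:2],P.mean(0))
print('brush sc',plane('scene',[C(80,205),C(105,197),C(148,268),C(120,280)],.01)[:,:2])
# drawer board/pull from side 800px
H=lambda u,v:(u*.64,v*.64)
print('pull',plane('side',[H(430,503),H(472,499)],.031)[:,:2],'board top',plane('side',[H(413,487),H(480,482)],.0435)[:,:2])
print('pull sc',plane('scene',[H(182,413),H(197,448)],.034)[:,:2])
print('lid top corners',tri([('side',S(235,18)),('scene',H(435,292))]),tri([('side',S(290,245)),('scene',H(275,327))]))
```

```text
rim [[ 0.5217  0.0443]
 [ 0.5048 -0.1706]
 [ 0.6319 -0.1799]
 [ 0.6494  0.0336]]
0.21564299954712154 -94.47880779219884
0.12736311242265624 -4.173692687810979
0.21419949838668514 -94.69666140610433
0.1281780410503683 -4.821575358297699
tri near-front rim [ 0.506  -0.1621  0.1345]
cop [0.471  0.3599 0.5678 0.3737] 0.09785312078402213 8.103436095577017 scene [0.4763 0.3654 0.5704 0.3846] 0.09605114630509183 11.513638417714278
pale [0.4861 0.2702 0.5872 0.2835] 0.10198402788941506 7.494120388845268 scene [0.4951 0.2764 0.5949 0.2951] 0.10152201053390163 10.635138088733573
red [0.4937 0.2316 0.5904 0.2372] 0.09687086994650335 3.310707396290093 scene [0.4968 0.2286 0.5975 0.2502] 0.10300944123751811 12.13432545162101
yel [0.503  0.1833 0.6001 0.1937] 0.09769005439294662 6.117988988383437 scene [0.5069 0.1848 0.625  0.1966] 0.11873794989737552 5.7281389296727445
brush [[ 0.3318 -0.2179]
 [ 0.3324 -0.2452]
 [ 0.4305 -0.2375]
 [ 0.4272 -0.2066]] [ 0.3804 -0.2268  0.006 ]
brush sc [[ 0.331  -0.2355]
 [ 0.3334 -0.2107]
 [ 0.4332 -0.2024]
 [ 0.4333 -0.2301]]
pull [[ 0.5225 -0.3484]
 [ 0.5961 -0.3532]] board top [[ 0.4975 -0.3196]
 [ 0.6148 -0.3295]]
pull sc [[ 0.5271 -0.3463]
 [ 0.5975 -0.3429]]
lid top corners [0.6606 0.0415 0.2695] [ 0.6351 -0.1868  0.2958]
```

```bash
cat >> h.py <<'E'
def go(pos,Rt,show=True):
    o=ctrl.get_obs();R0=R.from_rotvec(o['tool_rot'])
    s=(np.array(pos)-o['tool_pos'])/.4; r=(Rt*R0.inv()).as_rotvec()/np.pi
    print('t',round(o['t'],2),'shift',s.round(4),'turn',r.round(4),'rows>=',round(max(np.linalg.norm(s)*.4/.0417,np.linalg.norm(r)*180/7.16),1))
def tool(yaw,tilt=0,flip=0):
    # tool pointing down, y_tool along frame's +-y at given yaw (deg); tilt = panel leaning to -y by tilt
    B=R.from_euler('z',yaw,degrees=True)*R.from_euler('x',tilt,degrees=True)
    X,Y,Z=B.as_matrix().T
    s=-1 if flip else 1
    return R.from_matrix(np.c_[s*X,-s*Y,-Z])
E
python3 - <<'E'
from h import *
np.set_printoptions(precision=4,suppress=True)
o=ctrl.get_obs();print(R.from_rotvec(o['tool_rot']).as_matrix())
for f in(0,1): go((.50,.25,.32),tool(9,0,f),)
E
```

```text
[[-0.9545  0.2982 -0.0007]
 [ 0.2982  0.9545 -0.0015]
 [ 0.0002 -0.0016 -1.    ]]
t 0.15 shift [ 0.7845 -0.8653  0.2241] turn [-0.0001 -0.0007 -0.8536] rows>= 21.5
t 0.15 shift [ 0.7845 -0.8653  0.2241] turn [ 0.0005 -0.0001  0.1464] rows>= 11.4
```

Request:
jog_arm:
  deltas:
    - [0.4,[0.785,-0.865,0.224],[0,0,0.146]]
    - [0.4,[0.785,-0.865,0.224],[0,0,0.146]]
    - [0.4,[0.785,-0.865,0.224],[0,0,0.146]]
    - [0.4,[0.785,-0.865,0.224],[0,0,0.146]]
    - [0.4,[0.785,-0.865,0.224],[0,0,0.146]]
    - [0.4,[0.785,-0.865,0.224],[0,0,0.146]]
    - [0.4,[0.785,-0.865,0.224],[0,0,0.146]]
    - [0.4,[0.785,-0.865,0.224],[0,0,0.146]]
    - [0.4,[0.785,-0.865,0.224],[0,0,0.146]]
    - [0.4,[0.785,-0.865,0.224],[0,0,0.146]]
    - [0.4,[0.785,-0.865,0.224],[0,0,0.146]]
    - [0.4,[0.785,-0.865,0.224],[0,0,0.146]]
  squeeze: 30

```text
t: 1.15
tool_pos: [0.5027, 0.2473, 0.3216]
tool_rot: [-0.239, 3.131, -0.002]
contact_force: [-0.0, 1.3, 0.7]
opening: 0.0256
grip_force: 0.0
```

Run:
```python
from h import *
np.set_printoptions(precision=4,suppress=True)
K,d,E=cal('wrist');np.savez('w1.npz',K=K,d=d,E=E)
im=snap('wrist','w1.png');print(-E[:3,:3].T@E[:3,3])
cv2.imwrite('pics/w1b.png',cv2.resize(im,(800,600),interpolation=cv2.INTER_CUBIC))
```

```text
[0.4265 0.236  0.4633]
```

View pics/w1b.png

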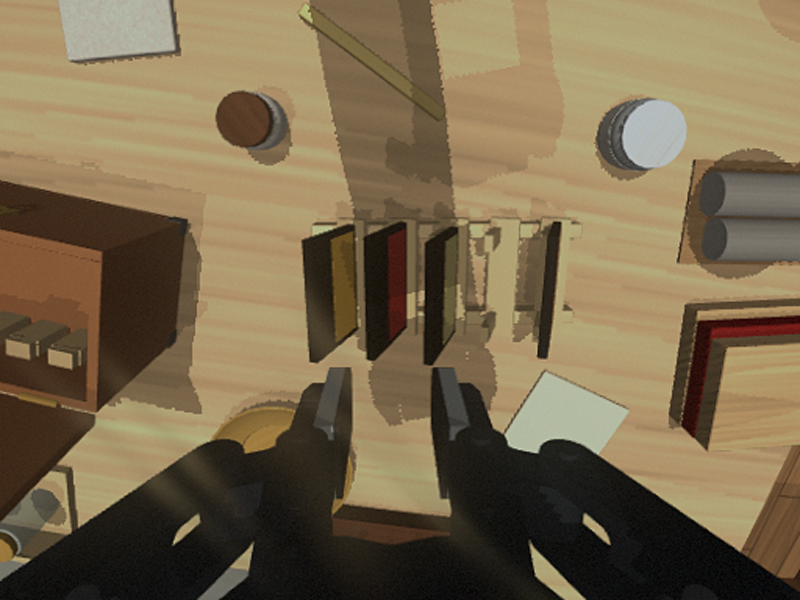

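The wrist view (800 px) shows panel left (top -y) edges: yellow (303,240)-(310,362), red (365,236)-(368,359), pale (426,240)-(425,363) and copper (545,224)-(538,356). Seat 4 is empty. The chest's far end is at left, with its front rim corner at (100,255).

Run:
```python
from h import *
np.set_printoptions(precision=4,suppress=True)
f=np.load('w1.npz');c=(f['K'],f['d'],f['E'])
s=.64
for n,seat,a,b in(('yel',-92,(303,240),(310,362)),('red',-46,(365,236),(368,359)),('pale',0,(426,240),(425,363)),('cop',92,(545,224),(538,356))):
    P=plane('wrist',np.array([a,b])*s,.1038,c);e=P[1]-P[0];m=P.mean(0)[:2]
    yaw=np.arctan2(e[1],e[0])
    y=9*np.pi/180
    seatpt=m+.0311*np.array([-np.sin(y),np.cos(y)])
    ro=seatpt-seat/1000*np.array([-np.sin(y),np.cos(y)])
    print(n,m,'len',np.linalg.norm(e),np.degrees(yaw),'seat',seatpt,'rack0',ro)
P=plane('wrist',np.array([(353,225),(303,240),(310,362),(332,362)])*s,.104,c);print(P)
P=plane('wrist',np.array([(100,255),(97,410)])*s,.146,c);print('rim',P,'foot',plane('wrist',np.array([[187,222]])*s,0,c))
```

```text
yel [0.5516 0.1891] len 0.09917179757746346 8.905521298066379 seat [0.5467 0.2199] rack0 [0.5323 0.3107]
red [0.5417 0.2347] len 0.09935805580033663 9.218314114457904 seat [0.5369 0.2654] rack0 [0.5297 0.3108]
pale [0.538  0.2801] len 0.09989289158928588 9.516902110520439 seat [0.5332 0.3109] rack0 [0.5332 0.3109]
cop [0.5155 0.3672] len 0.10638198915139942 11.076267154058119 seat [0.5106 0.398 ] rack0 [0.525  0.3071]
[[0.4859 0.2168 0.104 ]
 [0.5025 0.1815 0.104 ]
 [0.6005 0.1968 0.104 ]
 [0.5977 0.2144 0.104 ]]
rim [[0.5241 0.0515 0.146 ]
 [0.6456 0.045  0.146 ]] foot [[0.5236 0.0533 0.    ]]
```

```bash
cat >> h.py <<'E'
RY=9.2; CY=-4.0
def pan(seatpt,h,yaw=RY):
    T=tool(yaw,20,1); u=-T.as_matrix()[:,2]
    return np.r_[seatpt,.03]+u*h,T
SE={'yel':(.5467,.2199),'red':(.5375,.2655),'pale':(.5327,.3110),'cop':(.514,.4005)}
E
python3 - <<'E'
from h import *
for h in(.11,.05): p,T=pan(SE['yel'],h);print(p);go(p,T)
E
```

```text
[0.55271508 0.18276175 0.13336619]
t 1.2 shift [ 0.121  -0.1576 -0.4718] turn [0.1104 0.0182 0.0035] rows>= 4.9
[0.54943413 0.20301898 0.07698463]
t 1.2 shift [ 0.1128 -0.107  -0.6127] turn [0.1104 0.0182 0.0035] rows>= 6.1
```

Request:
jog_arm:
  deltas:
    - [0.4,[0.121,-0.158,-0.2],[0.11,0.018,0.0035]]
    - [0.4,[0.121,-0.158,-0.3],[0.11,0.018,0.0035]]
    - [0.4,[0.121,-0.158,-0.4],[0.11,0.018,0.0035]]
    - [0.4,[0.121,-0.158,-0.47],[0.11,0.018,0.0035]]
    - [0.4,[0.121,-0.158,-0.472],[0.11,0.018,0.0035]]
    - [0.4,[0.121,-0.158,-0.472],[0.11,0.018,0.0035]]
    - [0.4,[0.121,-0.158,-0.472],[0.11,0.018,0.0035]]

```text
t: 1.78
tool_pos: [0.5465, 0.1872, 0.1291]
tool_rot: [0.252, -3.047, -0.54]
contact_force: [-0.3, 0.1, 1.0]
opening: 0.0256
grip_force: 0.0
```

Run:
```python
from h import *
np.set_printoptions(precision=4,suppress=True)
p,T=pan(SE['yel'],.05);go(p,T)
K,d,E=cal('wrist')
im=snap('wrist');cv2.imwrite('pics/w2.png',cv2.resize(im,(640,480)))
```

```text
t 1.78 shift [ 0.0074  0.0395 -0.1302] turn [-0.0004 -0.0025 -0.0018] rows>= 1.3
```

View pics/w2.png

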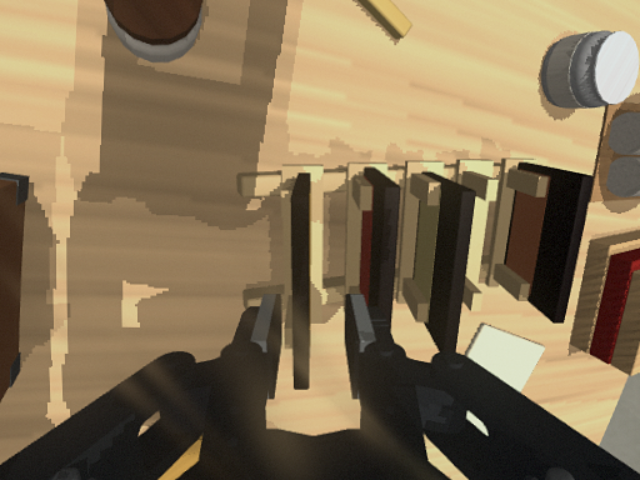

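The panel sits edge-on between the fingers, at column 300 with the fingers at 265 and 357. Descending.

Request:
jog_arm:
  deltas:
    - [0.4,[0.012,0.002,-0.03],[0,-0.0025,-0.002]]
    - [0.4,[0.01,0.015,-0.065],[0,-0.0025,-0.002]]
    - [0.4,[0.009,0.028,-0.1],[0,-0.0025,-0.002]]
    - [0.4,[0.0074,0.0395,-0.13],[0,-0.0025,-0.002]]
    - [0.4,[0.0074,0.0395,-0.13],[0,-0.0025,-0.002]]
    - [0.4,[0.0074,0.0395,-0.13],[0,-0.0025,-0.002]]
    - [0.4,[0.0074,0.0395,-0.13],[0,-0.0025,-0.002]]
    - [0.4,[0.0074,0.0395,-0.13],[0,-0.0025,-0.002]]

```text
t: 2.5
tool_pos: [0.5529, 0.2033, 0.082]
tool_rot: [0.25, -3.067, -0.541]
contact_force: [0.2, 0.2, 0.5]
opening: 0.0256
grip_force: 0.0
```

Run:
```python
from h import *
p,T=pan(SE['yel'],.05);go(p,T)
```

```text
t 2.5 shift [-0.0086 -0.0007 -0.0124] turn [-0.0004  0.0033 -0.0001] rows>= 0.1
```

Request:
jog_arm:
  deltas:
    - [0.4,[-0.0086,0,-0.0124],[0,0,0]]
    - [0.4,[-0.0086,0,-0.0124],[0,0,0]]
    - [0.6,[-0.0086,0,-0.0124],[0,0,0]]
    - [0.7,[-0.0086,0,-0.0124],[0,0,0]]
    - [0.8,[-0.0086,0,-0.0124],[0,0,0]]
    - [1,[-0.0086,0,-0.0124],[0,0,0]]
    - [1,[-0.0086,0,-0.0124],[0,0,0]]
    - [1,[-0.0086,0,-0.0124],[0,0,0]]
    - [1,[-0.0086,0,-0.0124],[0,0,0]]

```text
t: 3.25
tool_pos: [0.5483, 0.203, 0.0751]
tool_rot: [0.249, -3.064, -0.541]
contact_force: [-0.5, -1.4, 0.1]
opening: 0.0075
grip_force: 32.1
```

Run:
```python
from h import *
p,T=pan(SE['yel'],.05);go(p,T)
go(pan(SE['yel'],.15)[0],T)
go((.45,-.05,.36),tool(CY,0,1))
print(ctrl.get_obs()['q'].round(2))
```

```text
t 3.25 shift [ 0.0028 -0.0001  0.0046] turn [-0.0003  0.0024 -0.0001] rows>= 0.1
t 3.25 shift [ 0.0164 -0.0845  0.2395] turn [-0.0003  0.0024 -0.0001] rows>= 2.4
t 3.25 shift [-0.2458 -0.6326  0.7121] turn [-0.1112 -0.0027 -0.0731] rows>= 9.4
[ 0.06  0.1   1.87  0.37  1.22 -1.81]
```

Run:
```python
from h import *
go((.53,-.06,.34),tool(-4.5,0,1))
```

```text
t 3.25 shift [-0.0458 -0.6576  0.6621] turn [-0.1112 -0.0022 -0.0758] rows>= 9.0
```

Request:
jog_arm:
  deltas:
    - [1,[0.004,-0.02,0.06],[0,0.001,0]]
    - [1,[0.008,-0.042,0.12],[0,0.001,0]]
    - [1,[0.012,-0.063,0.18],[0,0.001,0]]
    - [1,[0.016,-0.085,0.24],[0,0.001,0]]
    - [1,[0.016,-0.085,0.3],[0,0.001,0]]
    - [1,[0,-0.15,0.45],[-0.05,0,-0.03]]
    - [1,[-0.046,-0.657,0.662],[-0.111,-0.003,-0.076]]
    - [1,[-0.046,-0.657,0.662],[-0.111,-0.003,-0.076]]
    - [1,[-0.046,-0.657,0.662],[-0.111,-0.003,-0.076]]
    - [1,[-0.046,-0.657,0.662],[-0.111,-0.003,-0.076]]
    - [1,[-0.046,-0.657,0.662],[-0.111,-0.003,-0.076]]
    - [1,[-0.046,-0.657,0.662],[-0.111,-0.003,-0.076]]

```text
t: 4.25
tool_pos: [0.5296, -0.0617, 0.342]
tool_rot: [0.124, 3.134, -0.0]
contact_force: [0.3, -0.3, -0.5]
opening: 0.0073
grip_force: 32.0
```

Request:
jog_arm:
  deltas:
    - [1,[0,0,0],[0,0,0]]
    - [1,[0,0,0],[0,0,0]]
    - [1,[0,0,0],[0,0,0]]

```text
t: 4.5
tool_pos: [0.5297, -0.0591, 0.3391]
tool_rot: [0.123, 3.138, 0.003]
contact_force: [-0.7, 0.6, -2.0]
opening: 0.0076
grip_force: 32.0
```

Run:
```python
from h import *
np.set_printoptions(precision=4,suppress=True)
go((.53,-.06,.34),tool(-4.5,0,1))
K,d,E=cal('wrist');np.savez('w3.npz',K=K,d=d,E=E)
im=snap('wrist','w3.png');print(-E[:3,:3].T@E[:3,3])
cv2.imwrite('pics/w3b.png',cv2.resize(im,(800,600),interpolation=cv2.INTER_CUBIC))
```

```text
t 4.5 shift [ 0.0008 -0.0022  0.0023] turn [-0.0006  0.0005  0.    ] rows>= 0.0
[ 0.4529 -0.0532  0.4808]
```

View pics/w3b.png

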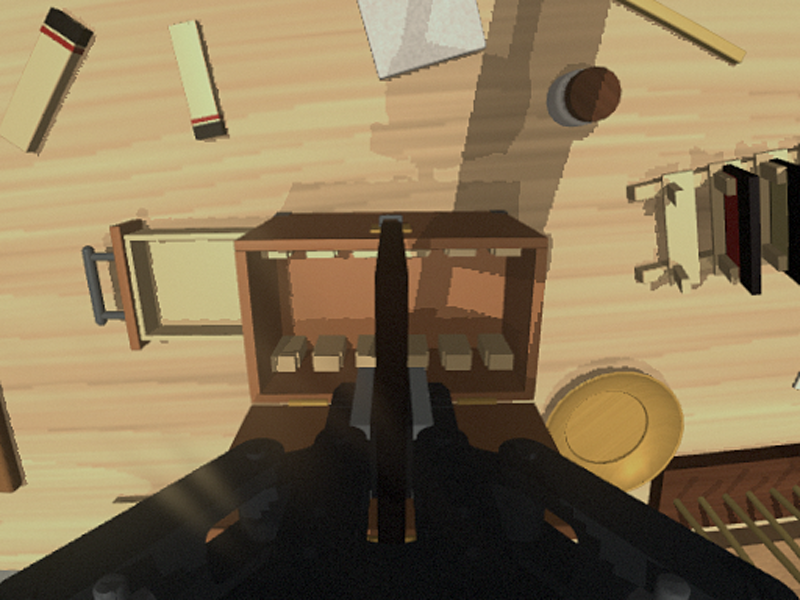

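The wrist view shows chest rim corners at (236,240), (548,238), (537,403) and (247,403), and the drawer open at left. The small brush is at (198,78) with its hair at (210,130), and the large look-alike at (50,80).

Run:
```python
from h import *
np.set_printoptions(precision=4,suppress=True)
f=np.load('w3.npz');c=(f['K'],f['d'],f['E']);s=.64
P=plane('wrist',np.array([(236,240),(548,238),(537,403),(247,403)])*s,.146,c)[:,:2];print(P,P.mean(0))
for i,j in((0,1),(3,2),(0,3),(1,2)):
    d=P[j]-P[i];print(np.linalg.norm(d),np.degrees(np.arctan2(d[1],d[0])))
im=cv2.imread('pics/w3.png')
big=cv2.resize(im[140:270,140:360],(800,473),interpolation=cv2.INTER_CUBIC);cv2.imwrite('pics/w3c.png',big)
B=plane('wrist',np.array([(169,24),(198,20),(228,135),(197,140)])*s,.010,c);print('brush',B[:,:2],B.mean(0))
D=plane('wrist',np.array([(122,225),(140,348)])*s,.0435,c);print('board top',D[:,:2]);print('pull',plane('wrist',np.array([(90,250),(101,322)])*s,.034,c)[:,:2])
```

```text
[[ 0.5063 -0.1645]
 [ 0.522   0.0519]
 [ 0.6511  0.0459]
 [ 0.6331 -0.1783]] [ 0.5781 -0.0612]
0.2170408109087413 85.83496225108883
0.22497742405942114 85.39773494344794
0.1275274541670757 -6.219183027079635
0.12920597295547848 -2.675346547167812
brush [[ 0.3308 -0.2389]
 [ 0.3304 -0.2124]
 [ 0.43   -0.2011]
 [ 0.4316 -0.2309]] [ 0.3807 -0.2208  0.01  ]
board top [[ 0.4998 -0.3017]
 [ 0.6206 -0.313 ]]
pull [[ 0.5213 -0.3444]
 [ 0.5937 -0.3521]]
```

View pics/w3c.png

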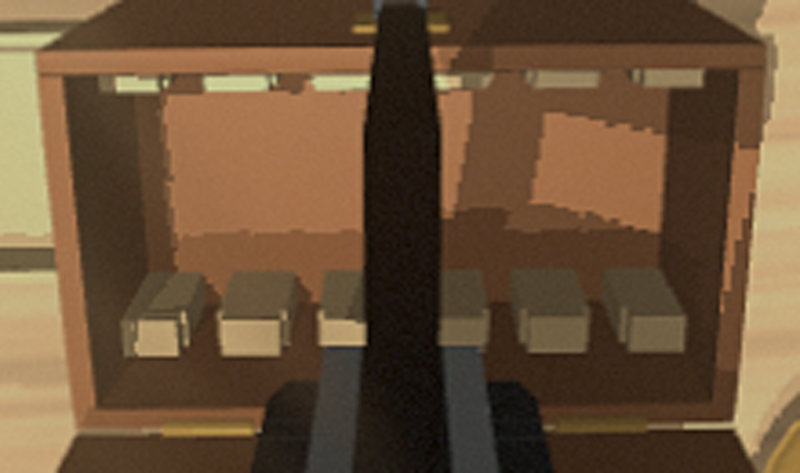

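Run:
```python
from h import *
np.set_printoptions(precision=4,suppress=True)
f=np.load('w3.npz');c=(f['K'],f['d'],f['E'])
q=np.array([(250,336),(556,333),(656,332),(241,84),(563,79),(668,78)])*.275+140
P=plane('wrist',q,.106,c)[:,:2];print(P)
for a in(-4.5,-4.0):
  a=np.radians(a);M=np.array([[np.cos(a),np.sin(a)],[-np.sin(a),np.cos(a)]])
  print((P-[.578,-.062])@M.T*1000)
d=P[1]-P[0];print(np.degrees(np.arctan2(-d[0],d[1])),np.linalg.norm(d)); d=P[4]-P[3];print(np.degrees(np.arctan2(-d[0],d[1])),np.linalg.norm(d))
```

```text
[[ 0.6221 -0.12  ]
 [ 0.6298 -0.0099]
 [ 0.6324  0.0262]
 [ 0.5299 -0.112 ]
 [ 0.5368 -0.0041]
 [ 0.5391  0.0313]]
[[ 48.529  -54.3151]
 [ 47.5068  55.98  ]
 [ 47.2845  92.2232]
 [-44.0226 -53.6221]
 [-45.654   54.4993]
 [-46.0564  89.9509]]
[[ 48.0532 -54.7366]
 [ 47.9935  55.5633]
 [ 48.0875  91.807 ]
 [-44.4888 -53.2359]
 [-45.1766  54.8957]
 [-45.2697  90.3494]]
-3.9689888589763016 0.11029992216532172
-3.6355639674540448 0.10813369063005343
```

```bash
sed -i 's/CY=-4.0/CY=-4.1/' h.py
cat >> h.py <<'E'
CC=np.array([.5775,-.0617])
def ch(x,y,z):
    a=np.radians(CY); return np.array([CC[0]+x*np.cos(a)-y*np.sin(a),CC[1]+x*np.sin(a)+y*np.cos(a),z])
E
python3 - <<'E'
from h import *
go(ch(0,.074,.215),tool(CY,0,1))
go(ch(0,.074,.112),tool(CY,0,1))
E
```

```text
t 4.55 shift [ 0.133  0.177 -0.309] turn [-0.0006  0.0002  0.002 ] rows>= 3.6
t 4.55 shift [ 0.133   0.177  -0.5665] turn [-0.0006  0.0002  0.002 ] rows>= 5.8
```

Request:
jog_arm:
  deltas:
    - [1,[0.133,0.177,-0.05],[0,0,0.002]]
    - [1,[0.133,0.177,-0.12],[0,0,0.002]]
    - [1,[0.133,0.177,-0.2],[0,0,0.002]]
    - [1,[0.133,0.177,-0.27],[0,0,0.002]]
    - [1,[0.133,0.177,-0.309],[0,0,0.002]]
    - [1,[0.133,0.177,-0.309],[0,0,0.002]]
    - [1,[0.133,0.177,-0.309],[0,0,0.002]]
    - [1,[0.133,0.177,-0.309],[0,0,0.002]]

```text
t: 5.22
tool_pos: [0.5837, 0.0118, 0.2178]
tool_rot: [0.112, 3.135, 0.001]
contact_force: [0.7, -0.9, -0.1]
opening: 0.0078
grip_force: 32.0
```

Run:
```python
from h import *
go(ch(0,.074,.215),tool(CY,0,1))
im=snap('wrist','w4.png');cv2.imwrite('pics/w4b.png',cv2.resize(im[100:],(800,444)))
```

```text
t 5.22 shift [-0.0023  0.0008 -0.0069] turn [-0.0002  0.0015 -0.    ] rows>= 0.1
```

View pics/w4b.png

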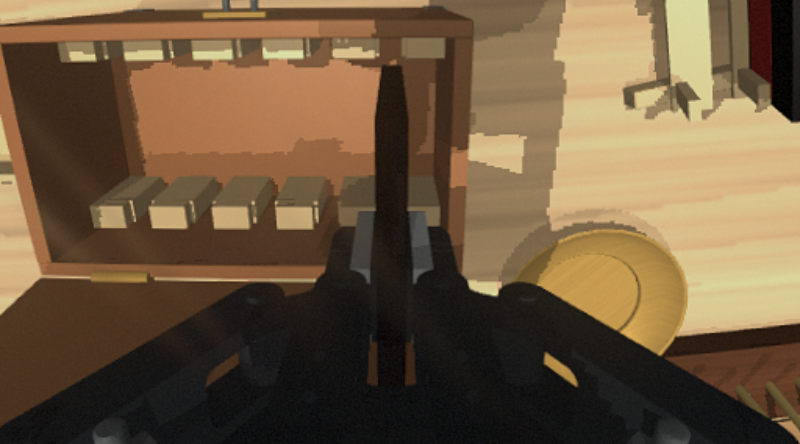

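The panel (front end at column 391) lines up with the front slot between the teeth at 380 and 400. Descending.

Request:
jog_arm:
  deltas:
    - [1,[-0.002,0.001,-0.05],[0,0.001,0]]
    - [1,[-0.002,0.001,-0.09],[0,0.001,0]]
    - [1,[-0.002,0.001,-0.13],[0,0.001,0]]
    - [1,[-0.002,0.001,-0.17],[0,0.001,0]]
    - [1,[-0.002,0.001,-0.2],[0,0.001,0]]
    - [1,[-0.002,0.001,-0.225],[0,0.001,0]]
    - [1,[-0.002,0.001,-0.245],[0,0.001,0]]
    - [1,[-0.002,0.001,-0.26],[0,0.001,0]]
    - [1,[-0.002,0.001,-0.265],[0,0.001,0]]
    - [1,[-0.002,0.001,-0.265],[0,0.001,0]]
    - [1,[-0.002,0.001,-0.265],[0,0.001,0]]

```text
t: 6.18
tool_pos: [0.5827, 0.0115, 0.111]
tool_rot: [0.114, 3.139, 0.001]
contact_force: [0.2, -0.6, -0.1]
opening: 0.0076
grip_force: 32.0
```

Run:
```python
from h import *
go(ch(0,.074,.107),tool(CY,0,1))
```

```text
t 6.18 shift [ 0.0002  0.0015 -0.0099] turn [-0.0002  0.0001  0.0003] rows>= 0.1
```

Now the slow touch-down.

Request:
jog_arm:
  deltas:
    - [1,[0,0.001,-0.003],[0,0,0]]
    - [1,[0,0.001,-0.005],[0,0,0]]
    - [1,[0,0.001,-0.007],[0,0,0]]
    - [1,[0,0.001,-0.009],[0,0,0]]
    - [1,[0,0.001,-0.011],[0,0,0]]
    - [1,[0,0.001,-0.011],[0,0,0]]
    - [1,[0,0.001,-0.011],[0,0,0]]

```text
t: 6.77
tool_pos: [0.5823, 0.012, 0.1059]
tool_rot: [-0.114, -3.139, -0.001]
contact_force: [1.1, -0.8, -1.3]
opening: 0.0073
grip_force: 32.1
```

Request:
jog_arm:
  deltas:
    - [1,[0,0,-0.001],[0,0,0]]
    - [1,[0,0,-0.002],[0,0,0]]
    - [1,[0,0,-0.003],[0,0,0]]
    - [1,[0,0,-0.003],[0,0,0]]

```text
t: 7.1
tool_pos: [0.5823, 0.0119, 0.1058]
tool_rot: [-0.114, -3.139, -0.001]
contact_force: [-3.9, 1.1, 4.9]
opening: 0.0077
grip_force: 33.0
```

Request:
jog_arm:
  deltas:
    - [0.8,[0,0,-0.001],[0,0,0]]
    - [0.7,[0,0,-0.001],[0,0,0]]
    - [0.6,[0,0,-0.001],[0,0,0]]
    - [0.55,[0,0,-0.001],[0,0,0]]
    - [0.55,[0,0,0.03],[0,0,0]]
    - [0.55,[0,0,0.1],[0,0,0]]
    - [0.55,[0,0,0.2],[0,0,0]]
    - [0.55,[0,0,0.3],[0,0,0]]
    - [0.4,[0,0,0.35],[0,0,0]]
    - [0.4,[0,0,0.38],[0,0,0]]

```text
t: 7.93
tool_pos: [0.584, 0.012, 0.262]
tool_rot: [0.113, 3.133, 0.001]
contact_force: [-0.8, 0.3, 0.2]
opening: 0.0255
grip_force: 0.0
```

Run:
```python
from h import *
im=snap('wrist','w5.png')
for h in(.12,.05): p,T=pan(SE['red'],h);go(p,T)
print(ctrl.get_obs()['tool_pos'])
```

```text
t 7.98 shift [-0.1006  0.5325 -0.2997] turn [0.1109 0.0074 0.0738] rows>= 5.9
t 7.98 shift [-0.1102  0.5916 -0.4642] turn [0.1109 0.0074 0.0738] rows>= 7.3
[0.58430144 0.01199354 0.26265896]
```

View pics/w5.png

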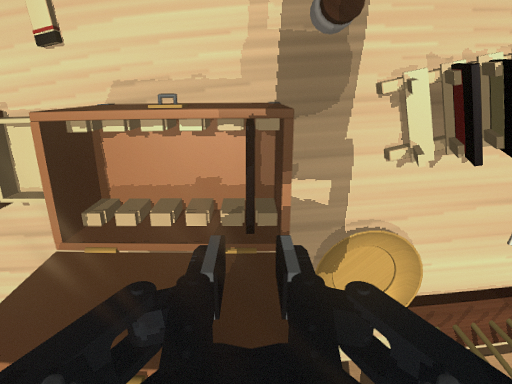

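The yellow panel stands in slot +74 (column 250). Now red.

Request:
jog_arm:
  deltas:
    - [0.4,[-0.02,0.1,0.05],[0.02,0.002,0.02]]
    - [0.4,[-0.06,0.25,0.02],[0.06,0.004,0.04]]
    - [0.4,[-0.1,0.35,-0.05],[0.111,0.0074,0.074]]
    - [0.4,[-0.1,0.45,-0.15],[0.111,0.0074,0.074]]
    - [0.4,[-0.1,0.53,-0.25],[0.111,0.0074,0.074]]
    - [0.4,[-0.1006,0.5325,-0.3],[0.111,0.0074,0.074]]
    - [0.4,[-0.1006,0.5325,-0.3],[0.111,0.0074,0.074]]
    - [0.4,[-0.1006,0.5325,-0.3],[0.111,0.0074,0.074]]
    - [0.4,[-0.1006,0.5325,-0.3],[0.111,0.0074,0.074]]
    - [0.4,[-0.1006,0.5325,-0.3],[0.111,0.0074,0.074]]

```text
t: 8.82
tool_pos: [0.5423, 0.2246, 0.1369]
tool_rot: [0.248, -3.049, -0.537]
contact_force: [0.6, -0.0, 0.7]
opening: 0.0254
grip_force: 0.0
```

Run:
```python
from h import *
for h in(.12,.049): p,T=pan(SE['red'],h);go(p,T)
```

```text
t 8.82 shift [0.0045 0.0009 0.0146] turn [ 0.0004 -0.0025 -0.001 ] rows>= 0.1
t 8.82 shift [-0.0052  0.0609 -0.1522] turn [ 0.0004 -0.0025 -0.001 ] rows>= 1.6
```

Request:
jog_arm:
  deltas:
    - [0.4,[0.003,0.01,-0.03],[0,-0.001,0]]
    - [0.4,[0.001,0.022,-0.06],[0,-0.001,0]]
    - [0.4,[-0.001,0.034,-0.09],[0,-0.001,0]]
    - [0.4,[-0.003,0.048,-0.12],[0,-0.001,0]]
    - [0.4,[-0.005,0.061,-0.152],[0,-0.001,0]]
    - [0.4,[-0.005,0.061,-0.152],[0,-0.001,0]]
    - [0.4,[-0.005,0.061,-0.152],[0,-0.001,0]]
    - [0.4,[-0.005,0.061,-0.152],[0,-0.001,0]]

```text
t: 9.48
tool_pos: [0.5401, 0.2495, 0.0759]
tool_rot: [0.25, -3.051, -0.537]
contact_force: [0.6, -0.3, 0.4]
opening: 0.0258
grip_force: 0.0
```

Run:
```python
from h import *
p,T=pan(SE['red'],.049);go(p,T)
```

```text
t 9.48 shift [ 0.0001 -0.0013  0.0003] turn [ 0.0003 -0.0015 -0.0012] rows>= 0.0
```

Good; close.

Request:
jog_arm:
  deltas:
    - [0.6,[0,-0.001,0],[0,0,0]]
    - [0.7,[0,-0.001,0],[0,0,0]]
    - [0.8,[0,-0.001,0],[0,0,0]]
    - [1,[0,-0.001,0],[0,0,0]]
    - [1,[0,-0.001,0],[0,0,0]]
    - [1,[0,-0.001,0],[0,0,0]]
    - [1,[0,-0.001,0],[0,0,0]]

```text
t: 10.07
tool_pos: [0.5407, 0.2487, 0.0767]
tool_rot: [0.25, -3.053, -0.537]
contact_force: [-0.4, -2.2, 4.6]
opening: 0.0072
grip_force: 32.8
```

Run:
```python
from h import *
go(pan(SE['red'],.15)[0],pan(SE['red'],.15)[1])
go(ch(-.01,.037,.26),tool(CY,0,1))
go(ch(0,.037,.215),tool(CY,0,1))
```

```text
t 10.07 shift [ 0.0125 -0.0847  0.2356] turn [ 0.0004 -0.001  -0.001 ] rows>= 2.4
t 10.07 shift [ 0.0736 -0.6821  0.4582] turn [-0.111  -0.0062 -0.074 ] rows>= 7.9
t 10.07 shift [ 0.0986 -0.6838  0.3457] turn [-0.111  -0.0062 -0.074 ] rows>= 7.4
```

Request:
jog_arm:
  deltas:
    - [1,[0.003,-0.02,0.06],[0,0,0]]
    - [1,[0.006,-0.042,0.12],[0,0,0]]
    - [1,[0.009,-0.063,0.18],[0,0,0]]
    - [1,[0.0125,-0.085,0.25],[0,0,0]]
    - [1,[0.0125,-0.1,0.34],[-0.02,0,-0.01]]
    - [1,[0.03,-0.18,0.43],[-0.06,-0.003,-0.04]]
    - [1,[0.06,-0.27,0.46],[-0.111,-0.006,-0.074]]
    - [1,[0.0736,-0.68,0.46],[-0.111,-0.006,-0.074]]
    - [1,[0.0736,-0.682,0.46],[-0.111,-0.006,-0.074]]
    - [1,[0.0736,-0.682,0.46],[-0.111,-0.006,-0.074]]
    - [1,[0.0736,-0.682,0.458],[-0.111,-0.006,-0.074]]
    - [1,[0.0986,-0.684,0.4],[-0.111,-0.006,-0.074]]

```text
t: 11.07
tool_pos: [0.5812, -0.0306, 0.2407]
tool_rot: [0.122, 3.133, -0.005]
contact_force: [1.0, -0.2, -0.6]
opening: 0.0073
grip_force: 32.0
```

Request:
jog_arm:
  deltas:
    - [1,[0,0,-0.05],[0,0,0]]
    - [1,[0,0,-0.05],[0,0,0]]
    - [1,[0,0,-0.05],[0,0,0]]
    - [1,[0,0,-0.05],[0,0,0]]

```text
t: 11.4
tool_pos: [0.5795, -0.0241, 0.2165]
tool_rot: [-0.112, -3.138, -0.001]
contact_force: [-0.3, 0.1, -0.4]
opening: 0.0071
grip_force: 31.9
```

Run:
```python
from h import *
go(ch(0,.037,.215),tool(CY,0,1))
go(ch(0,.037,.112),tool(CY,0,1))
```

```text
t 11.4 shift [ 0.0015 -0.0017 -0.0037] turn [-0.0003 -0.0005 -0.0001] rows>= 0.0
t 11.4 shift [ 0.0015 -0.0017 -0.2612] turn [-0.0003 -0.0005 -0.0001] rows>= 2.5
```

Request:
jog_arm:
  deltas:
    - [1,[0.0015,-0.0017,-0.04],[0,0,0]]
    - [1,[0.0015,-0.0017,-0.08],[0,0,0]]
    - [1,[0.0015,-0.0017,-0.12],[0,0,0]]
    - [1,[0.0015,-0.0017,-0.16],[0,0,0]]
    - [1,[0.0015,-0.0017,-0.195],[0,0,0]]
    - [1,[0.0015,-0.0017,-0.225],[0,0,0]]
    - [1,[0.0015,-0.0017,-0.245],[0,0,0]]
    - [1,[0.0015,-0.0017,-0.257],[0,0,0]]
    - [1,[0.0015,-0.0017,-0.261],[0,0,0]]
    - [1,[0.0015,-0.0017,-0.261],[0,0,0]]
    - [1,[0.0015,-0.0017,-0.261],[0,0,0]]

```text
t: 12.32
tool_pos: [0.5807, -0.0254, 0.1124]
tool_rot: [-0.113, -3.139, -0.0]
contact_force: [-0.1, -0.4, -0.3]
opening: 0.0074
grip_force: 32.0
```

Request:
jog_arm:
  deltas:
    - [1,[0,0,-0.002],[0,0,0]]
    - [1,[0,0,-0.004],[0,0,0]]
    - [1,[0,0,-0.006],[0,0,0]]
    - [1,[0,0,-0.008],[0,0,0]]
    - [1,[0,0,-0.008],[0,0,0]]
    - [1,[0,0,-0.008],[0,0,0]]

```text
t: 12.82
tool_pos: [0.58, -0.0253, 0.1083]
tool_rot: [-0.113, -3.137, -0.001]
contact_force: [-0.0, -0.2, -0.5]
opening: 0.0076
grip_force: 32.0
```

Request:
jog_arm:
  deltas:
    - [1,[0,0,-0.001],[0,0,0]]
    - [1,[0,0,-0.002],[0,0,0]]
    - [1,[0,0,-0.003],[0,0,0]]
    - [1,[0,0,-0.004],[0,0,0]]
    - [1,[0,0,-0.004],[0,0,0]]

```text
t: 13.23
tool_pos: [0.5801, -0.0253, 0.1069]
tool_rot: [-0.113, -3.138, -0.001]
contact_force: [0.3, -0.0, 0.2]
opening: 0.0075
grip_force: 32.2
```

Request:
jog_arm:
  deltas:
    - [1,[0,0,-0.001],[0,0,0]]
    - [1,[0,0,-0.002],[0,0,0]]
    - [1,[0,0,-0.003],[0,0,0]]
    - [1,[0,0,-0.003],[0,0,0]]

```text
t: 13.57
tool_pos: [0.5803, -0.0254, 0.1069]
tool_rot: [-0.113, -3.138, -0.001]
contact_force: [-4.5, 0.3, 7.3]
opening: 0.0076
grip_force: 33.1
```

Request:
jog_arm:
  deltas:
    - [0.8,[0,0,0.002],[0,0,0]]
    - [0.7,[0,0,0.002],[0,0,0]]
    - [0.6,[0,0,0.002],[0,0,0]]
    - [0.55,[0,0,0.002],[0,0,0]]
    - [0.55,[0,0,0.03],[0,0,0]]
    - [0.55,[0,0,0.1],[0,0,0]]
    - [0.55,[0,0,0.2],[0,0,0]]
    - [0.55,[0,0,0.3],[0,0,0]]
    - [0.4,[0,0,0.37],[0,0,0]]
    - [0.4,[0,0,0.38],[0,0,0]]
    - [0.4,[0,0,0.38],[0,0,0]]

```text
t: 14.48
tool_pos: [0.5817, -0.0256, 0.2619]
tool_rot: [0.113, 3.135, -0.001]
contact_force: [0.3, -0.8, -0.3]
opening: 0.0254
grip_force: 0.0
```

Run:
```python
from h import *
for h in(.12,.05): p,T=pan(SE['pale'],h);go(p,T)
```

```text
t 14.48 shift [-0.106   0.7402 -0.2979] turn [0.1113 0.0065 0.0736] rows>= 7.7
t 14.48 shift [-0.1156  0.7993 -0.4623] turn [0.1113 0.0065 0.0736] rows>= 8.9
```

Request:
jog_arm:
  deltas:
    - [0.4,[-0.02,0.1,0.05],[0.02,0.002,0.02]]
    - [0.4,[-0.06,0.25,0.02],[0.06,0.004,0.04]]
    - [0.4,[-0.1,0.35,-0.02],[0.111,0.0065,0.074]]
    - [0.4,[-0.1,0.45,-0.08],[0.111,0.0065,0.074]]
    - [0.4,[-0.106,0.54,-0.15],[0.111,0.0065,0.074]]
    - [0.4,[-0.106,0.63,-0.22],[0.111,0.0065,0.074]]
    - [0.4,[-0.106,0.72,-0.29],[0.111,0.0065,0.074]]
    - [0.4,[-0.106,0.74,-0.298],[0.111,0.0065,0.074]]
    - [0.4,[-0.106,0.74,-0.298],[0.111,0.0065,0.074]]
    - [0.4,[-0.106,0.74,-0.298],[0.111,0.0065,0.074]]
    - [0.4,[-0.106,0.74,-0.298],[0.111,0.0065,0.074]]
    - [0.4,[-0.106,0.74,-0.298],[0.111,0.0065,0.074]]

```text
t: 15.48
tool_pos: [0.5383, 0.2698, 0.139]
tool_rot: [0.248, -3.051, -0.536]
contact_force: [0.3, -0.0, 0.0]
opening: 0.0258
grip_force: 0.0
```

Run:
```python
from h import *
for h in(.12,.049): p,T=pan(SE['pale'],h);go(p,T)
```

```text
t 15.48 shift [0.0024 0.0017 0.0095] turn [ 0.0005 -0.0017 -0.0009] rows>= 0.1
t 15.48 shift [-0.0073  0.0617 -0.1573] turn [ 0.0005 -0.0017 -0.0009] rows>= 1.6
```

Request:
jog_arm:
  deltas:
    - [0.4,[0.001,0.012,-0.03],[0,-0.001,0]]
    - [0.4,[-0.001,0.024,-0.06],[0,-0.001,0]]
    - [0.4,[-0.003,0.036,-0.09],[0,-0.001,0]]
    - [0.4,[-0.005,0.049,-0.122],[0,-0.001,0]]
    - [0.4,[-0.007,0.0615,-0.157],[0,-0.001,0]]
    - [0.4,[-0.007,0.0615,-0.157],[0,-0.001,0]]
    - [0.4,[-0.007,0.0615,-0.157],[0,-0.001,0]]
    - [0.4,[-0.007,0.0615,-0.157],[0,-0.001,0]]

```text
t: 16.15
tool_pos: [0.5351, 0.2952, 0.0758]
tool_rot: [0.25, -3.053, -0.537]
contact_force: [-0.3, -1.0, 0.1]
opening: 0.0254
grip_force: 0.0
```

Run:
```python
from h import *
p,T=pan(SE['pale'],.049);go(p,T)
```

```text
t 16.15 shift [ 0.0007 -0.0019  0.0007] turn [ 0.0004 -0.0009 -0.0011] rows>= 0.0
```

Request:
jog_arm:
  deltas:
    - [0.6,[0,-0.002,0],[0,0,0]]
    - [0.7,[0,-0.002,0],[0,0,0]]
    - [0.8,[0,-0.002,0],[0,0,0]]
    - [1,[0,-0.002,0],[0,0,0]]
    - [1,[0,-0.002,0],[0,0,0]]
    - [1,[0,-0.002,0],[0,0,0]]
    - [1,[0,-0.002,0],[0,0,0]]

```text
t: 16.73
tool_pos: [0.5356, 0.2943, 0.0764]
tool_rot: [0.251, -3.054, -0.537]
contact_force: [0.2, -2.8, 4.9]
opening: 0.0079
grip_force: 33.0
```

Run:
```python
from h import *
go(pan(SE['pale'],.15)[0],pan(SE['pale'],.15)[1])
go(ch(-.01,0,.26),tool(CY,0,1))
go(ch(0,0,.215),tool(CY,0,1))
```

```text
t 16.73 shift [ 0.0134 -0.0848  0.2364] turn [ 0.0004 -0.0005 -0.0011] rows>= 2.4
t 16.73 shift [ 0.0799 -0.8882  0.459 ] turn [-0.1109 -0.0057 -0.0741] rows>= 9.6
t 16.73 shift [ 0.1049 -0.89    0.3465] turn [-0.1109 -0.0057 -0.0741] rows>= 9.2
```

Request:
jog_arm:
  deltas:
    - [1,[0.003,-0.02,0.06],[0,0,0]]
    - [1,[0.006,-0.042,0.12],[0,0,0]]
    - [1,[0.009,-0.063,0.18],[0,0,0]]
    - [1,[0.0134,-0.085,0.25],[0,0,0]]
    - [1,[0.0134,-0.1,0.34],[-0.02,0,-0.01]]
    - [1,[0.03,-0.18,0.43],[-0.06,-0.003,-0.04]]
    - [1,[0.06,-0.27,0.46],[-0.111,-0.006,-0.074]]
    - [1,[0.08,-0.888,0.46],[-0.111,-0.006,-0.074]]
    - [1,[0.08,-0.888,0.46],[-0.111,-0.006,-0.074]]
    - [1,[0.08,-0.888,0.46],[-0.111,-0.006,-0.074]]
    - [1,[0.08,-0.888,0.46],[-0.111,-0.006,-0.074]]
    - [1,[0.08,-0.888,0.46],[-0.111,-0.006,-0.074]]

```text
t: 17.73
tool_pos: [0.5647, -0.019, 0.2585]
tool_rot: [-0.11, -3.138, -0.001]
contact_force: [0.9, 0.8, -0.1]
opening: 0.0075
grip_force: 32.0
```

Request:
jog_arm:
  deltas:
    - [1,[0.025,-0.002,-0.04],[0,0,0]]
    - [1,[0.025,-0.002,-0.08],[0,0,0]]
    - [1,[0.025,-0.002,-0.113],[0,0,0]]
    - [1,[0.025,-0.002,-0.113],[0,0,0]]
    - [1,[0.025,-0.002,-0.113],[0,0,0]]
    - [1,[0.025,-0.002,-0.113],[0,0,0]]

```text
t: 18.23
tool_pos: [0.5754, -0.0181, 0.2145]
tool_rot: [-0.11, -3.14, -0.0]
contact_force: [0.5, -0.3, -0.9]
opening: 0.0074
grip_force: 32.0
```

Run:
```python
from h import *
go(ch(0,0,.112),tool(CY,0,1))
snap('wrist','w6.png')
```

```text
t 18.23 shift [ 0.0052 -0.109  -0.2563] turn [-0.     -0.     -0.0004] rows>= 2.7
```

View pics/w6.png

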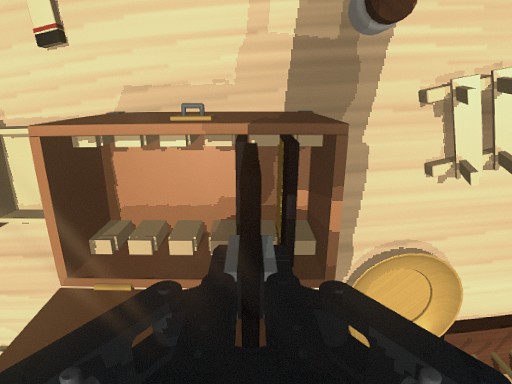

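The move stopped 44 mm short in y, with pale hanging above the red slot at a safe height. Finishing the shift, then going down.

Request:
jog_arm:
  deltas:
    - [1,[0.005,-0.05,0.01],[0,0,0]]
    - [1,[0.005,-0.109,0.005],[0,0,0]]
    - [1,[0.005,-0.109,0],[0,0,0]]
    - [1,[0.005,-0.109,0],[0,0,0]]
    - [1,[0.005,-0.109,0],[0,0,0]]
    - [1,[0.005,-0.109,0],[0,0,0]]

```text
t: 18.78
tool_pos: [0.5775, -0.0616, 0.2145]
tool_rot: [0.111, 3.14, 0.0]
contact_force: [0.7, 0.8, -1.7]
opening: 0.0076
grip_force: 32.0
```

Run:
```python
from h import *
go(ch(0,0,.1107),tool(CY,0,1))
```

```text
t 18.78 shift [ 0.     -0.0003 -0.2596] turn [-0.      0.     -0.0004] rows>= 2.5
```

Request:
jog_arm:
  deltas:
    - [1,[0,0,-0.04],[0,0,0]]
    - [1,[0,0,-0.08],[0,0,0]]
    - [1,[0,0,-0.12],[0,0,0]]
    - [1,[0,0,-0.16],[0,0,0]]
    - [1,[0,0,-0.195],[0,0,0]]
    - [1,[0,0,-0.225],[0,0,0]]
    - [1,[0,0,-0.245],[0,0,0]]
    - [1,[0,0,-0.256],[0,0,0]]
    - [1,[0,0,-0.26],[0,0,0]]
    - [1,[0,0,-0.26],[0,0,0]]
    - [1,[0,0,-0.26],[0,0,0]]

```text
t: 19.7
tool_pos: [0.5779, -0.0625, 0.1109]
tool_rot: [0.112, 3.139, -0.0]
contact_force: [-0.1, 0.3, -0.7]
opening: 0.0073
grip_force: 32.0
```

Request:
jog_arm:
  deltas:
    - [1,[0,0,-0.002],[0,0,0]]
    - [1,[0,0,-0.004],[0,0,0]]
    - [1,[0,0,-0.006],[0,0,0]]
    - [1,[0,0,-0.007],[0,0,0]]
    - [1,[0,0,-0.008],[0,0,0]]
    - [1,[0,0,-0.009],[0,0,0]]
    - [1,[0,0,-0.009],[0,0,0]]

```text
t: 20.28
tool_pos: [0.5774, -0.0624, 0.1067]
tool_rot: [-0.112, -3.139, 0.0]
contact_force: [0.6, -0.6, -0.4]
opening: 0.0076
grip_force: 32.2
```

Request:
jog_arm:
  deltas:
    - [1,[0,0,-0.001],[0,0,0]]
    - [1,[0,0,-0.002],[0,0,0]]
    - [1,[0,0,-0.003],[0,0,0]]
    - [1,[0,0,-0.003],[0,0,0]]

```text
t: 20.62
tool_pos: [0.5774, -0.0624, 0.1066]
tool_rot: [-0.112, -3.139, 0.0]
contact_force: [-3.6, -0.2, 7.2]
opening: 0.0077
grip_force: 33.2
```

Touch. Release and rise.

Request:
jog_arm:
  deltas:
    - [0.8,[0,0,0.002],[0,0,0]]
    - [0.7,[0,0,0.002],[0,0,0]]
    - [0.6,[0,0,0.002],[0,0,0]]
    - [0.55,[0,0,0.002],[0,0,0]]
    - [0.55,[0,0,0.03],[0,0,0]]
    - [0.55,[0,0,0.1],[0,0,0]]
    - [0.55,[0,0,0.2],[0,0,0]]
    - [0.55,[0,0,0.3],[0,0,0]]
    - [0.4,[0,0,0.37],[0,0,0]]
    - [0.4,[0,0,0.38],[0,0,0]]
    - [0.4,[0,0,0.38],[0,0,0]]

```text
t: 21.53
tool_pos: [0.5789, -0.0627, 0.2617]
tool_rot: [0.112, 3.133, -0.002]
contact_force: [0.5, 0.4, -0.2]
opening: 0.0257
grip_force: 0.0
```

Run:
```python
from h import *
for h in(.16,.05): p,T=pan(SE['cop'],h);go(p,T)
```

```text
t 21.53 shift [-0.1403  1.023  -0.2033] turn [0.1116 0.007  0.0734] rows>= 10.1
t 21.53 shift [-0.1554  1.1158 -0.4618] turn [0.1116 0.007  0.0734] rows>= 11.7
```

Request:
jog_arm:
  deltas:
    - [0.4,[-0.02,0.1,0.05],[0.02,0.002,0.02]]
    - [0.4,[-0.06,0.25,0.05],[0.06,0.004,0.04]]
    - [0.4,[-0.1,0.4,0],[0.111,0.007,0.073]]
    - [0.4,[-0.14,1,-0.15],[0.111,0.007,0.073]]
    - [0.4,[-0.14,1,-0.15],[0.111,0.007,0.073]]
    - [0.4,[-0.14,1,-0.15],[0.111,0.007,0.073]]
    - [0.4,[-0.14,1,-0.15],[0.111,0.007,0.073]]
    - [0.4,[-0.14,1,-0.15],[0.111,0.007,0.073]]
    - [0.4,[-0.14,1,-0.15],[0.111,0.007,0.073]]
    - [0.4,[-0.14,1,-0.15],[0.111,0.007,0.073]]
    - [0.4,[-0.14,1,-0.15],[0.111,0.007,0.073]]
    - [0.4,[-0.14,1,-0.15],[0.111,0.007,0.073]]

```text
t: 22.53
tool_pos: [0.5186, 0.3391, 0.1937]
tool_rot: [0.249, -3.044, -0.533]
contact_force: [-0.5, 0.0, 0.4]
opening: 0.0261
grip_force: 0.0
```

Request:
jog_arm:
  deltas:
    - [0.4,[0,0.02,-0.05],[0,0,0]]
    - [0.4,[0,0.02,-0.05],[0,0,0]]
    - [0.4,[0,0.02,-0.05],[0,0,0]]
    - [0.4,[0,0.02,-0.05],[0,0,0]]

```text
t: 22.87
tool_pos: [0.5215, 0.3445, 0.1772]
tool_rot: [0.243, -3.05, -0.536]
contact_force: [0.4, -0.7, 0.2]
opening: 0.0254
grip_force: 0.0
```

Run:
```python
from h import *
for h in(.15,.049): p,T=pan(SE['cop'],h);go(p,T)
K,d,E=cal('wrist');np.savez('w7.npz',K=K,d=d,E=E)
im=snap('wrist','w7.png');cv2.imwrite('pics/w7b.png',cv2.resize(im,(800,600),interpolation=cv2.INTER_CUBIC))
```

```text
t 22.87 shift [ 0.0017  0.0134 -0.0157] turn [ 0.0006 -0.0023  0.0001] rows>= 0.2
t 22.87 shift [-0.0121  0.0986 -0.2529] turn [ 0.0006 -0.0023  0.0001] rows>= 2.6
```

View pics/w7b.png

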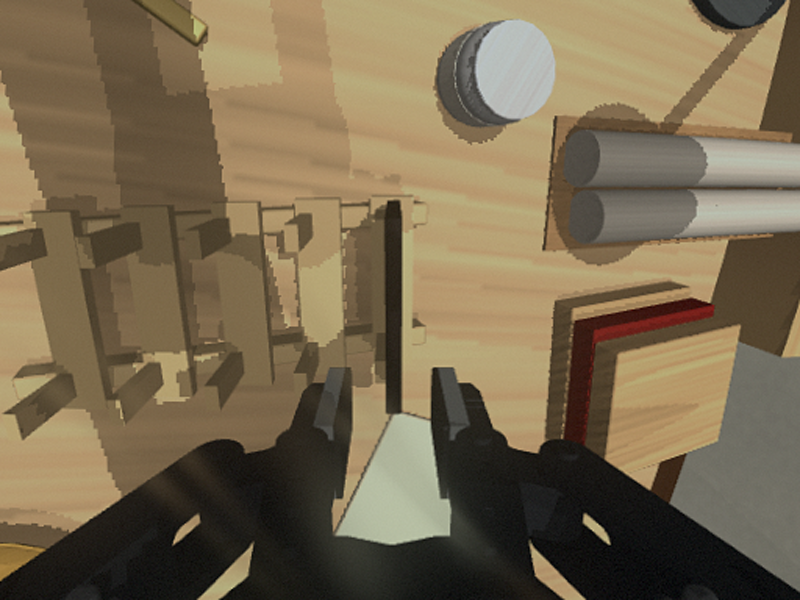

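Run:
```python
from h import *
f=np.load('w7.npz');c=(f['K'],f['d'],f['E'])
P=plane('wrist',np.array([(386,212),(387,413)])*.64,.1038,c);Q=plane('wrist',np.array([(400,205),(403,413)])*.64,.1065,c)
y=np.radians(RY);Y=np.array([-np.sin(y),np.cos(y)])
for A,o in((P,.0311),(Q,.0236)):
    e=A[1]-A[0];print(A[:,:2],np.linalg.norm(e),np.degrees(np.arctan2(e[1],e[0])),A.mean(0)[:2]+o*Y)
```

```text
[[0.46887812 0.36090866]
 [0.56860883 0.37697466]] 0.10101648551636724 9.15137217288703 [0.51377117 0.39964159]
[[0.46487135 0.36597786]
 [0.56745706 0.38454435]] 0.104252296873125 10.258635060228302 [0.51239101 0.39855752]
```

Request:
jog_arm:
  deltas:
    - [0.4,[0,0.011,-0.015],[0,-0.002,0]]
    - [0.4,[-0.003,0.025,-0.05],[0,-0.002,0]]
    - [0.4,[-0.005,0.038,-0.09],[0,-0.002,0]]
    - [0.4,[-0.007,0.052,-0.13],[0,-0.002,0]]
    - [0.4,[-0.009,0.067,-0.17],[0,-0.002,0]]
    - [0.4,[-0.011,0.081,-0.21],[0,-0.002,0]]
    - [0.4,[-0.013,0.096,-0.25],[0,-0.002,0]]
    - [0.4,[-0.013,0.096,-0.25],[0,-0.002,0]]
    - [0.4,[-0.013,0.096,-0.25],[0,-0.002,0]]
    - [0.4,[-0.013,0.096,-0.25],[0,-0.002,0]]

```text
t: 23.75
tool_pos: [0.5169, 0.3841, 0.0785]
tool_rot: [0.248, -3.058, -0.537]
contact_force: [0.4, -0.2, -0.2]
opening: 0.026
grip_force: 0.0
```

```bash
sed -i "s/'cop':(.514,.4005)/'cop':(.5135,.3995)/" h.py
python3 - <<'E'
from h import *
p,T=pan(SE['cop'],.049);go(p,T)
E
```

```text
t 23.75 shift [-0.0018 -0.0028 -0.0061] turn [ 0.0003  0.0004 -0.0003] rows>= 0.1
```

Request:
jog_arm:
  deltas:
    - [0.4,[-0.0018,-0.0028,-0.006],[0,0,0]]
    - [0.6,[-0.0018,-0.0028,-0.006],[0,0,0]]
    - [0.7,[-0.0018,-0.0028,-0.006],[0,0,0]]
    - [0.8,[-0.0018,-0.0028,-0.006],[0,0,0]]
    - [1,[-0.0018,-0.0028,-0.006],[0,0,0]]
    - [1,[-0.0018,-0.0028,-0.006],[0,0,0]]
    - [1,[-0.0018,-0.0028,-0.006],[0,0,0]]
    - [1,[-0.0018,-0.0028,-0.006],[0,0,0]]

```text
t: 24.42
tool_pos: [0.5159, 0.3828, 0.0756]
tool_rot: [0.248, -3.057, -0.537]
contact_force: [-0.8, -3.4, 4.5]
opening: 0.0077
grip_force: 30.3
```

Run:
```python
from h import *
p,T=pan(SE['cop'],.15);go(p,T)
go(ch(-.01,-.037,.25),tool(CY,0,1))
```

```text
t 24.42 shift [ 0.0146 -0.085   0.2385] turn [ 0.0005  0.0001 -0.0004] rows>= 2.4
t 24.42 shift [ 0.1226 -1.2018  0.4361] turn [-0.1107 -0.0049 -0.0735] rows>= 12.3
```

Request:
jog_arm:
  deltas:
    - [1,[0.003,-0.02,0.06],[0,0,0]]
    - [1,[0.006,-0.042,0.12],[0,0,0]]
    - [1,[0.009,-0.063,0.18],[0,0,0]]
    - [1,[0.0146,-0.085,0.25],[0,0,0]]
    - [1,[0.0146,-0.1,0.34],[-0.02,0,-0.01]]
    - [1,[0.03,-0.18,0.43],[-0.06,-0.003,-0.04]]
    - [1,[0.06,-0.27,0.46],[-0.111,-0.005,-0.0735]]
    - [1,[0.1,-1,0.46],[-0.111,-0.005,-0.0735]]
    - [1,[0.1,-1,0.46],[-0.111,-0.005,-0.0735]]
    - [1,[0.1,-1,0.46],[-0.111,-0.005,-0.0735]]
    - [1,[0.1,-1,0.46],[-0.111,-0.005,-0.0735]]
    - [1,[0.1,-1,0.46],[-0.111,-0.005,-0.0735]]

```text
t: 25.42
tool_pos: [0.5497, 0.0694, 0.2576]
tool_rot: [-0.111, -3.138, 0.0]
contact_force: [0.2, -0.6, -1.6]
opening: 0.0073
grip_force: 30.6
```

Run:
```python
from h import *
go(ch(0,-.037,.215),tool(CY,0,1))
```

```text
t 25.42 shift [ 0.0629 -0.4201 -0.1066] turn [ 0.     -0.0005 -0.0003] rows>= 4.2
```

Request:
jog_arm:
  deltas:
    - [1,[0.063,-0.42,0],[0,0,0]]
    - [1,[0.063,-0.42,0],[0,0,0]]
    - [1,[0.063,-0.42,0],[0,0,0]]
    - [1,[0.063,-0.42,0],[0,0,0]]
    - [1,[0.063,-0.42,-0.05],[0,0,0]]
    - [1,[0.063,-0.42,-0.1],[0,0,0]]
    - [1,[0.063,-0.42,-0.1],[0,0,0]]
    - [1,[0.063,-0.42,-0.1],[0,0,0]]
    - [1,[0.063,-0.42,-0.1],[0,0,0]]

```text
t: 26.17
tool_pos: [0.5757, -0.0968, 0.2189]
tool_rot: [-0.112, -3.139, 0.001]
contact_force: [0.3, 0.8, -1.2]
opening: 0.0073
grip_force: 30.6
```

Run:
```python
from h import *
go(ch(0,-.037,.215),tool(CY,0,1))
```

```text
t 26.17 shift [-0.0022 -0.0044 -0.0097] turn [ 0.0002 -0.0001 -0.0002] rows>= 0.1
```

Request:
jog_arm:
  deltas:
    - [1,[-0.0022,-0.0044,-0.01],[0,0,0]]
    - [1,[-0.0022,-0.0044,-0.01],[0,0,0]]
    - [1,[-0.0022,-0.0044,-0.01],[0,0,0]]
    - [1,[-0.0022,-0.0044,-0.01],[0,0,0]]

```text
t: 26.5
tool_pos: [0.5749, -0.0989, 0.2151]
tool_rot: [0.112, 3.139, -0.002]
contact_force: [-0.9, 0.0, -0.5]
opening: 0.0079
grip_force: 30.7
```

Run:
```python
from h import *
go(ch(0,-.037,.110),tool(CY,0,1))
```

```text
t 26.5 shift [-1.000e-04  7.000e-04 -2.628e-01] turn [ 0.0003  0.0001 -0.0001] rows>= 2.5
```

Request:
jog_arm:
  deltas:
    - [1,[0,0.0005,-0.04],[0,0,0]]
    - [1,[0,0.0005,-0.08],[0,0,0]]
    - [1,[0,0.0005,-0.12],[0,0,0]]
    - [1,[0,0.0005,-0.16],[0,0,0]]
    - [1,[0,0.0005,-0.195],[0,0,0]]
    - [1,[0,0.0005,-0.225],[0,0,0]]
    - [1,[0,0.0005,-0.245],[0,0,0]]
    - [1,[0,0.0005,-0.257],[0,0,0]]
    - [1,[0,0.0005,-0.262],[0,0,0]]
    - [1,[0,0.0005,-0.262],[0,0,0]]
    - [1,[0,0.0005,-0.262],[0,0,0]]

```text
t: 27.42
tool_pos: [0.5752, -0.0991, 0.1104]
tool_rot: [0.113, 3.139, -0.002]
contact_force: [-0.0, 1.2, -0.4]
opening: 0.0076
grip_force: 30.7
```

Request:
jog_arm:
  deltas:
    - [1,[0,0,-0.002],[0,0,0]]
    - [1,[0,0,-0.004],[0,0,0]]
    - [1,[0,0,-0.006],[0,0,0]]
    - [1,[0,0,-0.007],[0,0,0]]
    - [1,[0,0,-0.008],[0,0,0]]
    - [1,[0,0,-0.009],[0,0,0]]
    - [1,[0,0,-0.009],[0,0,0]]

```text
t: 28.0
tool_pos: [0.5747, -0.099, 0.1063]
tool_rot: [-0.113, -3.139, 0.001]
contact_force: [-2.2, -0.2, 1.0]
opening: 0.0074
grip_force: 31.0
```

Request:
jog_arm:
  deltas:
    - [1,[0,0,-0.001],[0,0,0]]
    - [1,[0,0,-0.002],[0,0,0]]
    - [1,[0,0,-0.002],[0,0,0]]

```text
t: 28.25
tool_pos: [0.5747, -0.099, 0.1064]
tool_rot: [-0.113, -3.139, 0.001]
contact_force: [-4.5, 0.9, 6.1]
opening: 0.0075
grip_force: 31.8
```

Touch. Release and rise for a look.

Request:
jog_arm:
  deltas:
    - [0.8,[0,0,0.001],[0,0,0]]
    - [0.7,[0,0,0.001],[0,0,0]]
    - [0.6,[0,0,0.001],[0,0,0]]
    - [0.55,[0,0,0.001],[0,0,0]]
    - [0.55,[0,0,0.03],[0,0,0]]
    - [0.55,[0,0,0.1],[0,0,0]]
    - [0.55,[0,0,0.2],[0,0,0]]
    - [0.55,[0,0,0.3],[0,0,0]]
    - [0.4,[0,0,0.4],[0,0,0]]
    - [0.4,[0,0,0.5],[0,0,0]]
    - [0.4,[-0.1,0,0.55],[0,0,0]]
    - [0.4,[-0.1,0,0.55],[0,0,0]]

```text
t: 29.25
tool_pos: [0.5342, -0.0994, 0.3336]
tool_rot: [0.113, 3.13, -0.007]
contact_force: [0.6, 0.1, 2.0]
opening: 0.0259
grip_force: 0.0
```

Request:
jog_arm:
  deltas:
    - [0.3,[0,-0.05,0],[0,0,0]]
    - [0.3,[0,-0.05,0],[0,0,0]]
    - [0.3,[0,-0.05,0],[0,0,0]]
    - [0.3,[0,-0.05,0],[0,0,0]]

```text
t: 29.58
tool_pos: [0.5344, -0.1186, 0.3244]
tool_rot: [-0.113, -3.138, -0.0]
contact_force: [0.3, 0.0, 0.4]
opening: 0.0299
grip_force: 0.0
```

Run:
```python
from h import *
K,d,E=cal('wrist');np.savez('w8.npz',K=K,d=d,E=E)
im=snap('wrist','w8.png');cv2.imwrite('pics/w8b.png',cv2.resize(im,(800,600),interpolation=cv2.INTER_CUBIC))
```

```text
(no output)
```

View pics/w8b.png

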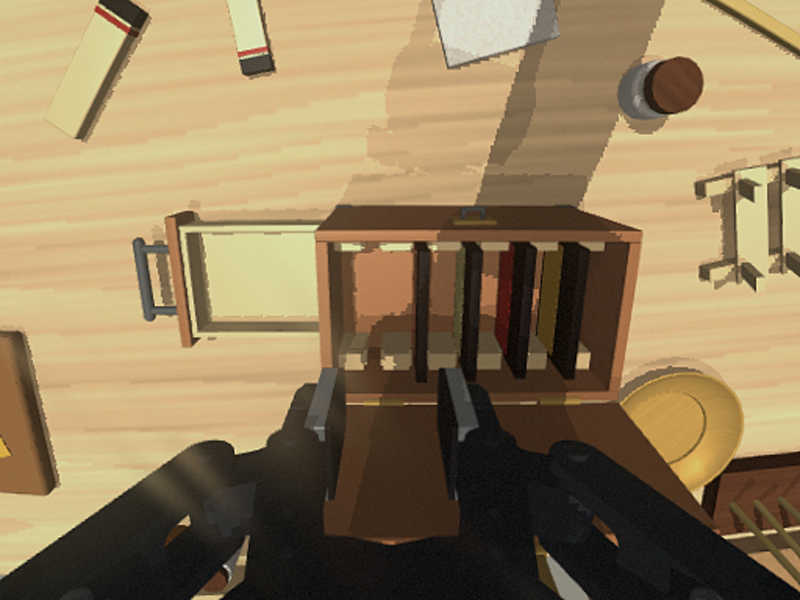

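All four panels stand in their slots, and the brush is at about (250,30). Next is the brush, with the tool flipped half a turn so the camera side stays off the chest when placing.

Run:
```python
from h import *
np.set_printoptions(precision=4,suppress=True)
f=np.load('w8.npz');c=(f['K'],f['d'],f['E'])
P=plane('wrist',np.array([(243,77),(274,69)])*.64,.008,c);print('hair end',P[:,:2])
print(plane('wrist',np.array([(143,280)])*.64,.034,c))
print(ctrl.get_obs()['q'].round(2))
go((.38,-.22,.20),tool(5.5,0,0));go((.45,-.22,.30),tool(85.5,0,1))
```

```text
hair end [[ 0.3878 -0.2372]
 [ 0.3836 -0.2091]]
[[ 0.5568 -0.3507  0.034 ]]
[-0.35 -0.17  1.67 -0.    1.64 -1.85]
t 29.63 shift [-0.3863 -0.2539 -0.3109] turn [-0.001  -0.     -0.9467] rows>= 23.8
t 29.63 shift [-0.2113 -0.2539 -0.0609] turn [ 0.0005 -0.0005  0.4978] rows>= 12.5
```

Request:
jog_arm:
  deltas:
    - [0.3,[-0.15,-0.1,0],[0,0,-0.06]]
    - [-0.1,[-0.3,-0.2,-0.05],[0,0,-0.12]]
    - [-0.1,[-0.38,-0.25,-0.1],[0,0,-0.2]]
    - [-0.1,[-0.38,-0.25,-0.15],[0,0,-0.3]]
    - [-0.1,[-0.38,-0.25,-0.2],[0,0,-0.4]]
    - [-0.1,[-0.38,-0.25,-0.2],[0,0,-0.5]]
    - [-0.1,[-0.38,-0.25,-0.2],[0,0,-0.6]]
    - [-0.1,[-0.38,-0.25,-0.2],[0,0,-0.6]]
    - [-0.1,[-0.38,-0.25,-0.2],[0,0,-0.6]]
    - [-0.1,[-0.38,-0.25,-0.2],[0,0,-0.6]]
    - [-0.1,[-0.38,-0.25,-0.2],[0,0,-0.6]]
    - [-0.1,[-0.38,-0.25,-0.2],[0,0,-0.6]]

```text
t: 30.63
tool_pos: [0.3827, -0.2184, 0.2447]
tool_rot: [-2.227, -2.213, 0.0]
contact_force: [-0.3, 0.3, -0.3]
opening: 0.0469
grip_force: 0.0
```

Run:
```python
from h import *
print(ctrl.get_obs()['q'].round(2))
go((.36,-.22,.20),tool(5.5,0,0))
```

```text
[-0.69 -0.42  2.    0.    1.56 -0.68]
t 30.63 shift [-0.0568 -0.004  -0.1117] turn [-0.0007 -0.     -0.4674] rows>= 11.7
```

The brush has been nudged to x ≈ 0.336. Finishing the turn, then re-measuring from the side and scene cameras.

Request:
jog_arm:
  deltas:
    - [-0.1,[-0.03,0,0],[0,0,-0.467]]
    - [-0.1,[-0.03,0,0],[0,0,-0.467]]
    - [-0.1,[-0.03,0,0],[0,0,-0.467]]
    - [-0.1,[-0.03,0,0],[0,0,-0.467]]
    - [-0.1,[-0.03,0,0],[0,0,-0.467]]
    - [-0.1,[-0.03,0,0],[0,0,-0.467]]
    - [-0.1,[-0.03,0,0],[0,0,-0.467]]
    - [-0.1,[-0.03,0,0],[0,0,-0.467]]
    - [-0.1,[-0.03,0,0],[0,0,-0.467]]
    - [-0.1,[-0.03,0,0],[0,0,-0.467]]
    - [-0.1,[-0.03,0,0],[0,0,-0.467]]
    - [-0.1,[-0.03,0,0],[0,0,-0.467]]

```text
t: 31.63
tool_pos: [0.3708, -0.2184, 0.2447]
tool_rot: [-3.136, -0.154, 0.0]
contact_force: [0.5, -0.6, 0.3]
opening: 0.0469
grip_force: 0.0
```

Run:
```python
from h import *
np.set_printoptions(precision=4,suppress=True)
K,d,E=cal('wrist');np.savez('w9.npz',K=K,d=d,E=E)
w=snap('wrist','w9.png');s=snap('side','s9.png');c=snap('scene','c9.png')
print(proj('side',[(.336,-.23,.006)]),proj('scene',[(.336,-.23,.006)]),proj('wrist',[(.336,-.23,.006)],(K,d,E)))
A=np.zeros((600,800,3),np.uint8)
A[:384,:512]=w;u,v=proj('side',[(.336,-.23,.006)])[0].astype(int)
A[390:590,:320]=cv2.resize(s[v-25:v+25,u-40:u+40],(320,200),interpolation=cv2.INTER_CUBIC)
a,b=proj('scene',[(.336,-.23,.006)])[0].astype(int);print(u,v,a,b)
A[390:590,330:650]=cv2.resize(c[b-25:b+25,a-40:a+40],(320,200),interpolation=cv2.INTER_CUBIC)
cv2.imwrite('pics/m9.png',A)
```

```text
[[203.7947 297.9556]] [[139.3268 199.5965]] [[257.3091 185.9587]]
203 297 139 199
```

View pics/m9.png

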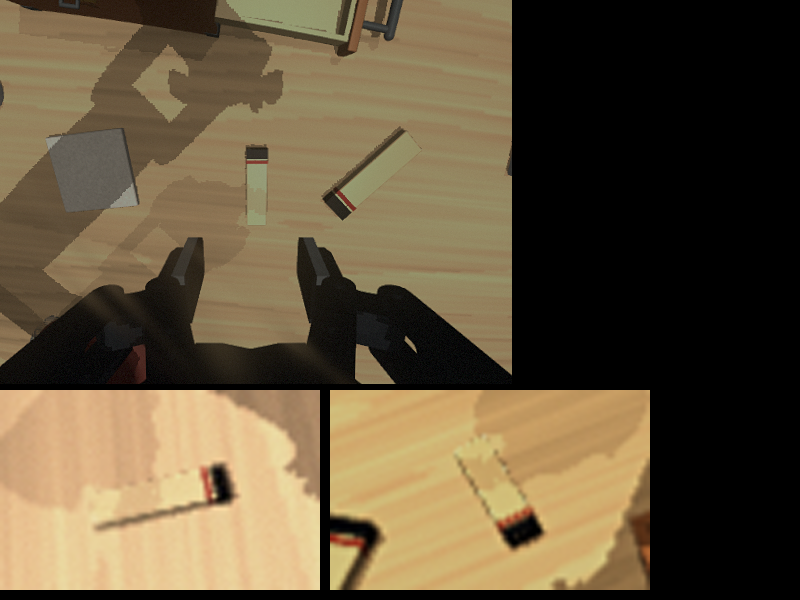

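The wrist view shows the brush clearly: hair end (245–269,146), tail (245–267,225), nearly aligned with the tool. The larger one, at (370,175), stays put.

Run:
```python
from h import *
np.set_printoptions(precision=4,suppress=True)
f=np.load('w9.npz');c=(f['K'],f['d'],f['E'])
P=plane('wrist',[(245.5,145),(269,146),(267.5,225),(245.5,225)],.011,c)[:,:2];print(P,P.mean(0))
e=(P[0]+P[1]-P[2]-P[3])/2;y=np.degrees(np.arctan2(e[1],e[0]));print(np.linalg.norm(e),y)
m=P.mean(0);m=m+0.004*e/np.linalg.norm(e)
print(ctrl.get_obs()['q'].round(2))
for z in(.06,.006): go((*m,z),tool(y,0,0))
```

```text
[[ 0.3871 -0.2103]
 [ 0.3887 -0.2385]
 [ 0.2861 -0.2485]
 [ 0.2833 -0.22  ]] [ 0.3363 -0.2293]
0.10364348451162354 5.442907717923151
[-0.71 -0.45  2.02  0.    1.57  0.76]
t 31.78 shift [-0.0762 -0.0261 -0.4621] turn [-0.0005  0.     -0.0034] rows>= 4.5
t 31.78 shift [-0.0762 -0.0261 -0.5971] turn [-0.0005  0.     -0.0034] rows>= 5.8
```

Request:
jog_arm:
  deltas:
    - [-0.1,[-0.076,-0.026,-0.1],[0,0,-0.003]]
    - [-0.1,[-0.076,-0.026,-0.2],[0,0,-0.003]]
    - [-0.1,[-0.076,-0.026,-0.3],[0,0,-0.003]]
    - [-0.1,[-0.076,-0.026,-0.38],[0,0,-0.003]]
    - [-0.1,[-0.076,-0.026,-0.44],[0,0,-0.003]]
    - [-0.1,[-0.076,-0.026,-0.49],[0,0,-0.003]]
    - [-0.1,[-0.076,-0.026,-0.53],[0,0,-0.003]]
    - [-0.1,[-0.076,-0.026,-0.56],[0,0,-0.003]]
    - [-0.1,[-0.076,-0.026,-0.585],[0,0,-0.003]]
    - [-0.1,[-0.076,-0.026,-0.595],[0,0,-0.003]]
    - [-0.1,[-0.076,-0.026,-0.597],[0,0,-0.003]]
    - [-0.1,[-0.076,-0.026,-0.597],[0,0,-0.003]]

```text
t: 32.78
tool_pos: [0.3405, -0.2295, 0.0067]
tool_rot: [-3.137, -0.148, -0.001]
contact_force: [0.9, -0.2, 0.1]
opening: 0.0469
grip_force: 0.0
```

Request:
jog_arm:
  deltas:
    - [0.1,[0,0,-0.002],[0,0,0]]
    - [0.2,[0,0,-0.004],[0,0,0]]
    - [0.3,[0,0,-0.005],[0,0,0]]
    - [0.45,[0,0,-0.005],[0,0,0]]
    - [0.7,[0,0,-0.005],[0,0,0]]
    - [1,[0,0,-0.005],[0,0,0]]
    - [1,[0,0,-0.005],[0,0,0]]
    - [1,[0,0,-0.005],[0,0,0]]

```text
t: 33.45
tool_pos: [0.3407, -0.2298, 0.0051]
tool_rot: [3.138, 0.146, 0.002]
contact_force: [-1.4, -0.4, 5.3]
opening: 0.0246
grip_force: 30.1
```

Run:
```python
from h import *
go(ch(0,-.183,.15),tool(CY-90,0,0));print(ctrl.get_obs()['q'].round(2))
```

```text
t 33.45 shift [ 0.5593 -0.0361  0.3624] turn [ 4.000e-04  3.000e-04 -5.525e-01] rows>= 13.9
[-0.78 -0.21  2.27  0.    1.08  0.7 ]
```

Request:
jog_arm:
  deltas:
    - [1,[0,0,0.04],[0,0,0]]
    - [1,[0,0,0.1],[0,0,0]]
    - [1,[0,0,0.2],[0,0,0]]
    - [1,[0.05,0,0.3],[0,0,-0.05]]
    - [1,[0.15,-0.01,0.37],[0,0,-0.1]]
    - [1,[0.25,-0.02,0.4],[0,0,-0.15]]
    - [1,[0.35,-0.025,0.4],[0,0,-0.2]]
    - [1,[0.45,-0.03,0.4],[0,0,-0.25]]
    - [1,[0.55,-0.03,0.4],[0,0,-0.3]]
    - [1,[0.55,-0.03,0.4],[0,0,-0.35]]
    - [1,[0.55,-0.03,0.4],[0,0,-0.4]]
    - [1,[0.55,-0.03,0.4],[0,0,-0.44]]

```text
t: 34.45
tool_pos: [0.5604, -0.2407, 0.1624]
tool_rot: [-2.728, 1.557, 0.004]
contact_force: [0.1, 0.4, -0.4]
opening: 0.0248
grip_force: 29.8
```

Run:
```python
from h import *
go(ch(0,-.183,.12),tool(CY-90,0,0));print(ctrl.get_obs()['q'].round(2))
```

```text
t 34.45 shift [ 0.0101 -0.0088 -0.1059] turn [-0.0007 -0.0005 -0.1927] rows>= 4.8
[-0.53  0.07  1.71  0.    1.36  2.08]
```

Request:
jog_arm:
  deltas:
    - [1,[0.01,-0.009,-0.02],[0,0,-0.05]]
    - [1,[0.01,-0.009,-0.03],[0,0,-0.1]]
    - [1,[0.01,-0.009,-0.05],[0,0,-0.15]]
    - [1,[0.01,-0.009,-0.07],[0,0,-0.193]]
    - [1,[0.01,-0.009,-0.09],[0,0,-0.193]]
    - [1,[0.01,-0.009,-0.105],[0,0,-0.193]]
    - [1,[0.01,-0.009,-0.105],[0,0,-0.193]]
    - [1,[0.01,-0.009,-0.105],[0,0,-0.193]]

```text
t: 35.12
tool_pos: [0.5637, -0.2446, 0.1214]
tool_rot: [2.148, -2.292, -0.001]
contact_force: [0.6, -0.2, 0.1]
opening: 0.0249
grip_force: 29.7
```

Run:
```python
from h import *
go(ch(0,-.183,.025),tool(CY-90,0,0))
snap('wrist','w10.png');w=snap('side','s10.png');A=np.zeros((384,800,3),np.uint8);A[:,:512]=cv2.imread('pics/w10.png')
A[:320,520:]=cv2.resize(w[200:360,230:370],(280,320));cv2.imwrite('pics/m10.png',A)
```

```text
t 35.12 shift [ 0.0019  0.0009 -0.241 ] turn [-0.0001 -0.0003 -0.0021] rows>= 2.3
```

View pics/m10.png

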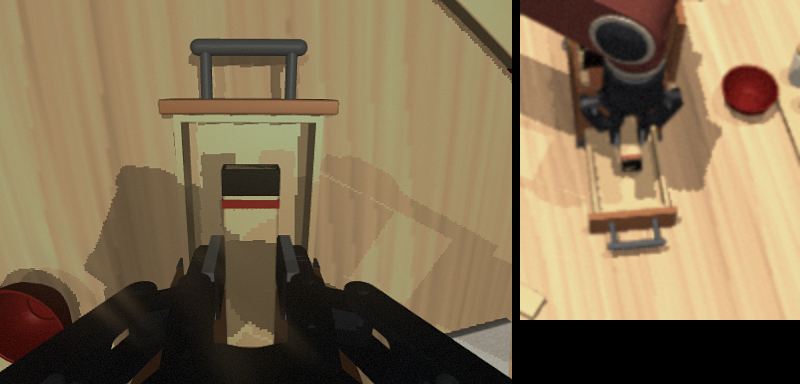

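I've now viewed 15 pictures, one over the limit of 14, so from here I go by numbers only. The brush hangs centred over the open drawer; lowering it.

Request:
jog_arm:
  deltas:
    - [1,[0.002,0.001,-0.04],[0,0,-0.002]]
    - [1,[0.002,0.001,-0.08],[0,0,-0.002]]
    - [1,[0.002,0.001,-0.12],[0,0,-0.002]]
    - [1,[0.002,0.001,-0.16],[0,0,-0.002]]
    - [1,[0.002,0.001,-0.19],[0,0,-0.002]]
    - [1,[0.002,0.001,-0.215],[0,0,-0.002]]
    - [1,[0.002,0.001,-0.232],[0,0,-0.002]]
    - [1,[0.002,0.001,-0.24],[0,0,-0.002]]
    - [1,[0.002,0.001,-0.242],[0,0,-0.002]]
    - [1,[0.002,0.001,-0.242],[0,0,-0.002]]
    - [1,[0.002,0.001,-0.242],[0,0,-0.002]]

```text
t: 36.13
tool_pos: [0.5657, -0.2449, 0.0266]
tool_rot: [-2.138, 2.301, -0.004]
contact_force: [0.1, -0.8, -1.3]
opening: 0.0247
grip_force: 29.8
```

Request:
jog_arm:
  deltas:
    - [1,[0,0,-0.003],[0,0,0]]
    - [1,[0,0,-0.006],[0,0,0]]
    - [1,[0,0,-0.009],[0,0,0]]
    - [1,[0,0,-0.011],[0,0,0]]
    - [1,[0,0,-0.012],[0,0,0]]
    - [1,[0,0,-0.012],[0,0,0]]

```text
t: 36.63
tool_pos: [0.5649, -0.2444, 0.0206]
tool_rot: [2.138, -2.302, 0.001]
contact_force: [-0.4, 0.7, -1.1]
opening: 0.0255
grip_force: 29.8
```

Request:
jog_arm:
  deltas:
    - [1,[0,0,-0.002],[0,0,0]]
    - [1,[0,0,-0.003],[0,0,0]]
    - [1,[0,0,-0.004],[0,0,0]]
    - [1,[0,0,-0.004],[0,0,0]]
    - [0.4,[0,0,-0.003],[0,0,0]]
    - [0.25,[0,0,-0.003],[0,0,0]]
    - [0.15,[0,0,-0.003],[0,0,0]]
    - [0.15,[0,0,0.03],[0,0,0]]
    - [0.15,[0,0,0.1],[0,0,0]]
    - [0.15,[0,0,0.2],[0,0,0]]
    - [0.15,[0,0,0.3],[0,0,0]]
    - [0.15,[0,0,0.35],[0,0,0]]

```text
t: 37.63
tool_pos: [0.5673, -0.2458, 0.168]
tool_rot: [-2.136, 2.3, -0.015]
contact_force: [0.3, 0.3, 0.8]
opening: 0.0363
grip_force: 0.0
```

Run:
```python
from h import *
np.set_printoptions(precision=4,suppress=True)
c=cal('wrist');w=snap('wrist','w11.png')
# red band and black hair inside the drawer
hsv=cv2.cvtColor(w,cv2.COLOR_BGR2HSV)
m=((hsv[...,0]<6)|(hsv[...,0]>174))&(hsv[...,1]>150)&(hsv[...,2]>60)
n,l,st,ce=cv2.connectedComponentsWithStats(m.astype(np.uint8))
for i in range(1,n):
    if st[i,4]>25: print(st[i],plane('wrist',[ce[i]],.026,c)[0])
print(ch(0,-.23,.03),'drawer inner y -.242')
go(ch(0,-.345,.15),tool(CY-90,0,0))
```

```text
[487  41  25  33 168] [ 0.3402 -0.3409  0.026 ]
[240 150  28   3  84] [ 0.563  -0.2721  0.026 ]
[ 16 266  35  67 262] [ 0.8284 -0.1265  0.026 ]
[  32  272   57   49 1389] [ 0.792  -0.1259  0.026 ]
[ 78 278  14  17  49] [ 0.7558 -0.1401  0.026 ]
[ 0.5611 -0.2911  0.03  ] drawer inner y -.242
t 37.68 shift [-0.0404 -0.3977 -0.0543] turn [0.0026 0.0043 0.0006] rows>= 3.9
```

Request:
jog_arm:
  deltas:
    - [0.15,[-0.04,-0.1,0],[0.002,0.004,0]]
    - [1,[-0.04,-0.2,-0.02],[0.002,0.004,0]]
    - [1,[-0.04,-0.3,-0.04],[0.002,0.004,0]]
    - [1,[-0.04,-0.398,-0.054],[0.002,0.004,0]]
    - [1,[-0.04,-0.398,-0.1],[0.002,0.004,0]]
    - [1,[-0.04,-0.398,-0.18],[0.002,0.004,0]]
    - [1,[-0.04,-0.398,-0.26],[0.002,0.004,0]]
    - [1,[-0.04,-0.398,-0.32],[0.002,0.004,0]]
    - [1,[-0.04,-0.398,-0.36],[0.002,0.004,0]]
    - [1,[-0.04,-0.398,-0.37],[0.002,0.004,0]]
    - [1,[-0.04,-0.398,-0.37],[0.002,0.004,0]]
    - [1,[-0.04,-0.398,-0.37],[0.002,0.004,0]]

```text
t: 38.68
tool_pos: [0.55, -0.4045, 0.0146]
tool_rot: [2.135, -2.298, -0.015]
contact_force: [0.2, -0.0, 0.9]
opening: 0.0001
grip_force: 0.0
```

Run:
```python
from h import *
for y in(-.31,-.18,-.171,-.165): go(ch(0,y,.020),tool(CY-90,0,0))
```

```text
t 38.68 shift [0.0134 0.0839 0.0136] turn [-0.0012 -0.0032  0.0006] rows>= 0.8
t 38.68 shift [0.0366 0.408  0.0136] turn [-0.0012 -0.0032  0.0006] rows>= 3.9
t 38.68 shift [0.0382 0.4305 0.0136] turn [-0.0012 -0.0032  0.0006] rows>= 4.1
t 38.68 shift [0.0393 0.4454 0.0136] turn [-0.0012 -0.0032  0.0006] rows>= 4.3
```

Request:
jog_arm:
  deltas:
    - [1,[0.003,0.03,0.013],[-0.001,-0.003,0]]
    - [1,[0.008,0.06,0.013],[-0.001,-0.003,0]]
    - [1,[0.012,0.08,0.013],[-0.001,-0.003,0]]
    - [1,[0.014,0.1,0.013],[-0.001,-0.003,0]]
    - [1,[0.015,0.12,0.013],[-0.001,-0.003,0]]
    - [1,[0.017,0.145,0.013],[-0.001,-0.003,0]]
    - [1,[0.019,0.17,0.013],[-0.001,-0.003,0]]
    - [1,[0.021,0.195,0.013],[-0.001,-0.003,0]]
    - [1,[0.023,0.22,0.013],[-0.001,-0.003,0]]
    - [1,[0.025,0.245,0.013],[-0.001,-0.003,0]]
    - [1,[0.027,0.27,0.013],[-0.001,-0.003,0]]
    - [1,[0.029,0.295,0.013],[-0.001,-0.003,0]]

```text
t: 39.68
tool_pos: [0.5604, -0.2846, 0.0178]
tool_rot: [2.138, -2.301, -0.006]
contact_force: [-1.5, -1.0, 1.8]
opening: 0.0001
grip_force: 0.7
```

Request:
jog_arm:
  deltas:
    - [1,[0.002,0.025,0],[0,0,0]]
    - [1,[0.004,0.05,0],[0,0,0]]
    - [1,[0.0055,0.07,0],[0,0,0]]
    - [1,[0.007,0.09,0],[0,0,0]]
    - [1,[0.008,0.105,0],[0,0,0]]
    - [1,[0.008,0.113,0],[0,0,0]]
    - [1,[0.008,0.113,0],[0,0,0]]

```text
t: 40.27
tool_pos: [0.5639, -0.2396, 0.0178]
tool_rot: [-2.138, 2.301, 0.006]
contact_force: [-0.6, 0.2, -0.5]
opening: 0.0003
grip_force: 0.0
```

Run:
```python
from h import *
for y in(-.171,-.165): go(ch(0,y,.020),tool(CY-90,0,0))
print(ctrl.get_obs()['contact_force'])
```

```text
t 40.27 shift [0.0035 0.0182 0.0054] turn [-0.001  -0.0007  0.0005] rows>= 0.2
t 40.27 shift [0.0045 0.0332 0.0054] turn [-0.001  -0.0007  0.0005] rows>= 0.3
[-0.62644258  0.22137321 -0.45742019]
```

Request:
jog_arm:
  deltas:
    - [1,[0,0.006,0],[0,0,0]]
    - [1,[0,0.012,0],[0,0,0]]
    - [1,[0.001,0.018,0],[0,0,0]]
    - [1,[0.001,0.018,0],[0,0,0]]

```text
t: 40.6
tool_pos: [0.5643, -0.2333, 0.0181]
tool_rot: [2.138, -2.302, -0.005]
contact_force: [0.2, -0.1, 0.3]
opening: 0.0
grip_force: 0.2
```

Request:
jog_arm:
  deltas:
    - [1,[0,0.005,0],[0,0,0]]
    - [1,[0,0.01,0],[0,0,0]]
    - [1,[0,0.01,0],[0,0,0]]

```text
t: 40.85
tool_pos: [0.5643, -0.233, 0.0183]
tool_rot: [2.136, -2.298, 0.005]
contact_force: [-0.3, -13.8, -4.1]
opening: -0.0002
grip_force: 6.3
```

The drawer is home: 13.8 N at the stop, at the expected position. Backing off and going behind the lid.

Run:
```python
from h import *
print(ctrl.get_obs()['q'].round(2))
T=tool(CY,0,0)
go(ch(.02,-.23,.38),T); go(ch(.12,-.065,.38),T);go(ch(.12,-.065,.25),T)
```

```text
[-0.51  0.24  1.79 -0.01  1.11  2.71]
t 40.85 shift [ 0.0417 -0.1489  0.9042] turn [0.0017 0.001  0.5005] rows>= 12.6
t 40.85 shift [0.3205 0.2447 0.9042] turn [0.0017 0.001  0.5005] rows>= 12.6
t 40.85 shift [0.3205 0.2447 0.5792] turn [0.0017 0.001  0.5005] rows>= 12.6
```

Request:
jog_arm:
  deltas:
    - [1,[0,-0.03,0],[0,0,0]]
    - [1,[0,-0.1,0.02],[0,0,0]]
    - [1,[0,-0.14,0.1],[0,0,0.02]]
    - [1,[0.01,-0.149,0.2],[0,0,0.06]]
    - [1,[0.02,-0.149,0.3],[0,0,0.1]]
    - [1,[0.03,-0.149,0.4],[0,0,0.14]]
    - [1,[0.04,-0.149,0.5],[0,0,0.18]]
    - [1,[0.04,-0.149,0.6],[0,0,0.22]]
    - [1,[0.04,-0.149,0.7],[0,0,0.26]]
    - [1,[0.04,-0.149,0.8],[0,0,0.3]]
    - [1,[0.04,-0.149,0.9],[0,0,0.34]]
    - [1,[0.04,-0.149,0.9],[0,0,0.38]]

```text
t: 41.85
tool_pos: [0.5822, -0.2901, 0.3901]
tool_rot: [3.056, -0.7, 0.02]
contact_force: [0.4, -0.6, 2.3]
opening: 0.0001
grip_force: 0.0
```

Run:
```python
from h import *
np.set_printoptions(precision=4,suppress=True)
T=tool(CY,0,0)
go(ch(.12,-.065,.36),T);go(ch(.12,-.065,.25),T)
s=snap('side','s12.png');c=snap('scene','c12.png')
# bar pull check: dark greenish-grey blob near expected shut place
P=ch(0,-.155,.031);print(proj('side',[P,ch(-.035,-.155,.031),ch(.035,-.155,.031)]))
# lid edge: brightness profile in side view along lid face at chest y=-.1 for angles
for th in(1.5,1.55,1.6,1.65,1.7,1.75):
    e=[ch(.064-.128*np.cos(th),y,.1465+.128*np.sin(th)) for y in(-.11,.11)]
    print(th,proj('side',e).ravel().round(1),proj('scene',e).ravel().round(1))
```

```text
t 41.85 shift [ 0.2759  0.3874 -0.0752] turn [0.0023 0.004  0.1205] rows>= 4.6
t 41.85 shift [ 0.2759  0.3874 -0.3502] turn [0.0023 0.004  0.1205] rows>= 5.7
[[281.5714 278.4534]
 [269.5932 279.4268]
 [293.504  277.4645]]
1.5 [304.3 211.2 291.8 153.5] [179.1 213.2 274.8 178.7]
1.55 [306.8 210.9 294.  153.3] [180.  215.5 276.1 180.7]
1.6 [309.3 210.7 296.2 153.2] [181.  217.9 277.4 182.8]
1.65 [311.7 210.6 298.4 153.1] [182.  220.4 278.7 185. ]
1.7 [314.2 210.6 300.5 153.2] [183.  223.  280.  187.3]
1.75 [316.6 210.7 302.6 153.3] [184.1 225.6 281.3 189.6]
```

Request:
jog_arm:
  deltas:
    - [1,[0.1,0,0],[0,0,0.04]]
    - [1,[0.2,0.05,0],[0,0,0.08]]
    - [1,[0.276,0.15,-0.02],[0,0.004,0.12]]
    - [1,[0.276,0.25,-0.05],[0,0.004,0.12]]
    - [1,[0.276,0.34,-0.075],[0,0.004,0.12]]
    - [1,[0.276,0.387,-0.1],[0,0.004,0.12]]
    - [1,[0.276,0.387,-0.18],[0,0.004,0.12]]
    - [1,[0.276,0.387,-0.27],[0,0.004,0.12]]
    - [1,[0.276,0.387,-0.34],[0,0.004,0.12]]
    - [1,[0.276,0.387,-0.35],[0,0.004,0.12]]
    - [1,[0.276,0.387,-0.35],[0,0.004,0.12]]
    - [1,[0.276,0.387,-0.35],[0,0.004,0.12]]

```text
t: 42.95
tool_pos: [0.6906, -0.1343, 0.2382]
tool_rot: [3.134, -0.127, -0.024]
contact_force: [0.4, -0.1, 1.8]
opening: 0.0
grip_force: 0.0
```

Run:
```python
from h import *
print(ctrl.get_obs()['contact_force'].round(1))
T=tool(CY,0,0)
for th in(1.6,1.45,1.3,1.15,1.0,.85,.7,.55,.4,.25,.12,.04,0):
    r=.1
    C=(.064-r*np.cos(th)+.010*np.sin(th)+.011, .1465+r*np.sin(th)+.010*np.cos(th))
    print(th,end=' ');go(ch(C[0],-.065,C[1]),T)
```

```text
[ 0.4 -0.1  1.8]
1.6 t 42.95 shift [-0.0752  0.0037  0.02  ] turn [ 0.0014 -0.0048  0.003 ] rows>= 0.7
1.45 t 42.95 shift [-0.1127  0.0064  0.022 ] turn [ 0.0014 -0.0048  0.003 ] rows>= 1.1
1.3 t 42.95 shift [-0.1501  0.009   0.0184] turn [ 0.0014 -0.0048  0.003 ] rows>= 1.5
1.15 t 42.95 shift [-0.1865  0.0116  0.0092] turn [ 0.0014 -0.0048  0.003 ] rows>= 1.8
1.0 t 42.95 shift [-0.2212  0.0141 -0.0053] turn [ 0.0014 -0.0048  0.003 ] rows>= 2.1
0.85 t 42.95 shift [-0.2533  0.0164 -0.0249] turn [ 0.0014 -0.0048  0.003 ] rows>= 2.4
0.7 t 42.95 shift [-0.2821  0.0185 -0.049 ] turn [ 0.0014 -0.0048  0.003 ] rows>= 2.8
0.55 t 42.95 shift [-0.307   0.0203 -0.0772] turn [ 0.0014 -0.0048  0.003 ] rows>= 3.0
0.4 t 42.95 shift [-0.3274  0.0217 -0.1088] turn [ 0.0014 -0.0048  0.003 ] rows>= 3.3
0.25 t 42.95 shift [-0.3429  0.0229 -0.1431] turn [ 0.0014 -0.0048  0.003 ] rows>= 3.6
0.12 t 42.95 shift [-0.352   0.0235 -0.1745] turn [ 0.0014 -0.0048  0.003 ] rows>= 3.8
0.04 t 42.95 shift [-0.3556  0.0238 -0.1942] turn [ 0.0014 -0.0048  0.003 ] rows>= 3.9
0 t 42.95 shift [-0.3568  0.0238 -0.2042] turn [ 0.0014 -0.0048  0.003 ] rows>= 3.9
```

Request:
jog_arm:
  deltas:
    - [1,[-0.035,0.002,0.02],[0.001,-0.004,0.002]]
    - [1,[-0.06,0.003,0.02],[0.001,-0.004,0.002]]
    - [1,[-0.08,0.004,0.02],[0.001,-0.004,0.002]]
    - [1,[-0.1,0.005,0.022],[0.001,-0.004,0.002]]
    - [1,[-0.12,0.007,0.022],[0.001,-0.004,0.002]]
    - [1,[-0.14,0.008,0.02],[0.001,-0.004,0.002]]
    - [1,[-0.16,0.009,0.016],[0.001,-0.004,0.002]]
    - [1,[-0.18,0.011,0.01],[0.001,-0.004,0.002]]
    - [1,[-0.2,0.012,0.004],[0.001,-0.004,0.002]]
    - [1,[-0.22,0.014,-0.005],[0.001,-0.004,0.002]]
    - [1,[-0.237,0.015,-0.015],[0.001,-0.004,0.002]]
    - [1,[-0.253,0.016,-0.025],[0.001,-0.004,0.002]]

```text
t: 43.95
tool_pos: [0.5883, -0.1275, 0.2271]
tool_rot: [3.138, -0.115, -0.005]
contact_force: [1.4, 1.1, 0.3]
opening: 0.0002
grip_force: 0.5
```

Run:
```python
from h import *
print(ctrl.get_obs()['contact_force'].round(1))
T=tool(CY,0,0)
for th in(.85,.7,.55,.4,.25,.12,.04,0):
    r=.1
    C=(.064-r*np.cos(th)+.010*np.sin(th)+.011, .1465+r*np.sin(th)+.010*np.cos(th))
    print(th,end=' ');go(ch(C[0],-.065,C[1]),T)
```

```text
[1.4 1.1 0.3]
0.85 t 43.95 shift [ 0.0026 -0.0005  0.0028] turn [ 0.0004 -0.0011  0.0005] rows>= 0.0
0.7 t 43.95 shift [-0.0263  0.0016 -0.0213] turn [ 0.0004 -0.0011  0.0005] rows>= 0.3
0.55 t 43.95 shift [-0.0511  0.0034 -0.0495] turn [ 0.0004 -0.0011  0.0005] rows>= 0.7
0.4 t 43.95 shift [-0.0716  0.0048 -0.0811] turn [ 0.0004 -0.0011  0.0005] rows>= 1.0
0.25 t 43.95 shift [-0.087   0.0059 -0.1154] turn [ 0.0004 -0.0011  0.0005] rows>= 1.4
0.12 t 43.95 shift [-0.0962  0.0066 -0.1467] turn [ 0.0004 -0.0011  0.0005] rows>= 1.7
0.04 t 43.95 shift [-0.0998  0.0068 -0.1665] turn [ 0.0004 -0.0011  0.0005] rows>= 1.9
0 t 43.95 shift [-0.101   0.0069 -0.1765] turn [ 0.0004 -0.0011  0.0005] rows>= 2.0
```

Request:
jog_arm:
  deltas:
    - [1,[-0.013,0.001,-0.01],[0,-0.001,0]]
    - [1,[-0.026,0.002,-0.021],[0,-0.001,0]]
    - [1,[-0.04,0.003,-0.035],[0,-0.001,0]]
    - [1,[-0.051,0.003,-0.05],[0,-0.001,0]]
    - [1,[-0.062,0.004,-0.066],[0,-0.001,0]]
    - [1,[-0.072,0.005,-0.081],[0,-0.001,0]]
    - [1,[-0.08,0.006,-0.098],[0,-0.001,0]]
    - [1,[-0.087,0.006,-0.115],[0,-0.001,0]]
    - [1,[-0.092,0.006,-0.132],[0,-0.001,0]]
    - [1,[-0.096,0.007,-0.147],[0,-0.001,0]]
    - [1,[-0.099,0.007,-0.16],[0,-0.001,0]]
    - [1,[-0.1,0.007,-0.168],[0,-0.001,0]]

```text
t: 44.95
tool_pos: [0.549, -0.1248, 0.1597]
tool_rot: [3.138, -0.115, -0.0]
contact_force: [-1.3, -0.1, 0.2]
opening: -0.0005
grip_force: 0.2
```

Request:
jog_arm:
  deltas:
    - [1,[0,0,-0.003],[0,0,0]]
    - [1,[0,0,-0.006],[0,0,0]]
    - [1,[0,0,-0.009],[0,0,0]]
    - [1,[0,0,-0.009],[0,0,0]]

```text
t: 45.28
tool_pos: [0.5496, -0.125, 0.1573]
tool_rot: [3.138, -0.115, 0.002]
contact_force: [-0.7, 1.2, 0.9]
opening: -0.0002
grip_force: 0.0
```

Request:
jog_arm:
  deltas:
    - [1,[0,0,-0.003],[0,0,0]]
    - [1,[0,0,-0.006],[0,0,0]]
    - [1,[0,0,-0.006],[0,0,0]]

```text
t: 45.53
tool_pos: [0.5498, -0.125, 0.1565]
tool_rot: [3.138, -0.115, 0.003]
contact_force: [-2.8, 1.4, 5.6]
opening: 0.0002
grip_force: 3.0
```

Request:
jog_arm:
  deltas:
    - [1,[0,0,-0.003],[0,0,0]]
    - [1,[0,0,-0.005],[0,0,0]]
    - [1,[0,0,-0.005],[0,0,0]]

```text
t: 45.78
tool_pos: [0.5499, -0.1251, 0.1564]
tool_rot: [3.137, -0.115, 0.003]
contact_force: [-6.9, 1.4, 13.9]
opening: 0.0004
grip_force: 6.9
```

Run:
```python
from h import *
T=tool(CY,0,0)
print(ctrl.get_obs()['q'].round(2))
# hasp hinge chest x=-.069, z=.1505, 50 long
go(ch(-.05,0,.215),T)
```

```text
[-0.35 -0.04  1.83 -0.    1.35  1.29]
t 45.78 shift [-0.0556  0.1674  0.1465] turn [0.0007 0.0005 0.0005] rows>= 2.2
```

Run:
```python
from h import *
np.set_printoptions(precision=4,suppress=True)
f=np.load('w8.npz');c=(f['K'],f['d'],f['E'])
o,v=ray('wrist',np.array([(455,221),(493,221),(462,212),(485,212),(473,208)])*.64,c)
a=np.radians(CY);n=np.array([np.cos(a),np.sin(a),0]);q=np.array([-np.sin(a),np.cos(a),0]);C=np.r_[CC,0]
for off in(-.064,-.074):
    P=o+v*(((C-o)@n+off)/(v@n))[:,None];print(off,np.c_[(P-C)@q,P[:,2]])
H=(-.069,.1505)
T=tool(CY,0,0)
```

```text
-0.064 [[-0.0124  0.1076]
 [ 0.0158  0.1071]
 [ 0.0002  0.0549]
 [ 0.0196  0.0544]
 [ 0.0141  0.0262]]
-0.074 [[-0.0216  0.1774]
 [ 0.0011  0.1769]
 [-0.0114  0.135 ]
 [ 0.0042  0.1345]
 [-0.0002  0.1118]]
```

The lid is shut: 13.9 N at z = 0.1564. A small loop sits near mid-front, so I'll fold the hasp with the fingers about 18 mm apart, straddling it.

Run:
```python
from h import *
T=tool(CY,0,0)
go(ch(-.118,0,.20),T)
```

```text
t 45.78 shift [-0.2252  0.1796  0.109 ] turn [0.0007 0.0005 0.0005] rows>= 3.0
```

Request:
jog_arm:
  deltas:
    - [1,[0,0,0.05],[0,0,0]]
    - [0.56,[0,0,0.12],[0,0,0]]
    - [0.56,[-0.06,0.06,0.13],[0,0,0]]
    - [0.56,[-0.14,0.12,0.13],[0,0,0]]
    - [0.56,[-0.22,0.17,0.12],[0,0,0]]
    - [0.56,[-0.225,0.179,0.109],[0,0,0]]
    - [0.56,[-0.225,0.179,0.109],[0,0,0]]
    - [0.56,[-0.225,0.179,0.109],[0,0,0]]
    - [0.56,[-0.225,0.179,0.109],[0,0,0]]
    - [0.56,[-0.225,0.179,0.109],[0,0,0]]

```text
t: 46.62
tool_pos: [0.4606, -0.0541, 0.1971]
tool_rot: [3.138, -0.116, 0.003]
contact_force: [0.8, -0.1, 0.4]
opening: 0.019
grip_force: 0.0
```

Run:
```python
from h import *
T=tool(CY,0,0)
for ph in(1.75,1.57,1.4,1.2,1.0,.8,.6,.4,.25,.1,0):
    r=.038
    C=(-.069-r*np.sin(ph)-.0015*np.cos(ph)-.011,.1505-r*np.cos(ph)+.0015*np.sin(ph))
    print(ph,end=' ');go(ch(C[0],0,C[1]),T)
```

```text
1.75 t 46.62 shift [ 0.0003  0.0019 -0.0958] turn [0.0006 0.0006 0.0008] rows>= 0.9
1.57 t 46.62 shift [-0.0019  0.002  -0.1128] turn [0.0006 0.0006 0.0008] rows>= 1.1
1.4 t 46.62 shift [-0.0012  0.002  -0.1289] turn [0.0006 0.0006 0.0008] rows>= 1.2
1.2 t 46.62 shift [ 0.0032  0.0017 -0.1474] turn [0.0006 0.0006 0.0008] rows>= 1.4
1.0 t 46.62 shift [ 0.0111  0.0011 -0.1646] turn [0.0006 0.0006 0.0008] rows>= 1.6
0.8 t 46.62 shift [ 0.0223  0.0003 -0.18  ] turn [0.0006 0.0006 0.0008] rows>= 1.7
0.6 t 46.62 shift [ 0.0363 -0.0007 -0.1927] turn [0.0006 0.0006 0.0008] rows>= 1.9
0.4 t 46.62 shift [ 0.0525 -0.0019 -0.2025] turn [0.0006 0.0006 0.0008] rows>= 2.0
0.25 t 46.62 shift [ 0.0658 -0.0028 -0.2076] turn [0.0006 0.0006 0.0008] rows>= 2.1
0.1 t 46.62 shift [ 0.0797 -0.0038 -0.2106] turn [0.0006 0.0006 0.0008] rows>= 2.2
0 t 46.62 shift [ 0.0891 -0.0045 -0.2115] turn [0.0006 0.0006 0.0008] rows>= 2.2
```

Request:
jog_arm:
  deltas:
    - [0.56,[0,0.002,-0.05],[0,0,0]]
    - [0.56,[0,0.002,-0.09],[0,0,0]]
    - [0.56,[-0.002,0.002,-0.115],[0,0,0]]
    - [0.56,[-0.001,0.002,-0.134],[0,0,0]]
    - [0.56,[0.003,0.002,-0.152],[0,0,0]]
    - [0.56,[0.011,0.001,-0.17],[0,0,0]]
    - [0.56,[0.022,0,-0.185],[0,0,0]]
    - [0.56,[0.036,-0.001,-0.198],[0,0,0]]
    - [0.56,[0.052,-0.002,-0.208],[0,0,0]]
    - [0.56,[0.062,-0.003,-0.212],[0,0,0]]
    - [0.56,[0.072,-0.003,-0.215],[0,0,0]]
    - [0.56,[0.078,-0.004,-0.215],[0,0,0]]

```text
t: 47.62
tool_pos: [0.4911, -0.0549, 0.1102]
tool_rot: [3.138, -0.115, 0.001]
contact_force: [-0.6, -0.5, -0.6]
opening: 0.0186
grip_force: 0.3
```

Request:
jog_arm:
  deltas:
    - [0.56,[0.004,0,0],[0,0,0]]
    - [0.56,[0.008,0,0],[0,0,0]]
    - [0.56,[0.01,0,0],[0,0,0]]
    - [0.56,[0.01,0,0],[0,0,0]]

```text
t: 47.95
tool_pos: [0.4949, -0.055, 0.1107]
tool_rot: [3.138, -0.115, 0.003]
contact_force: [-0.7, -0.1, -0.0]
opening: 0.0189
grip_force: 0.0
```

Run:
```python
from h import *
T=tool(CY,0,0)
go(ch(-.0815,0,.11),T);print(ctrl.get_obs()['contact_force'].round(1))
```

```text
t 47.95 shift [ 0.0033 -0.0023 -0.0017] turn [0.0006 0.0005 0.0005] rows>= 0.0
[-0.7 -0.1 -0. ]
```

Keep closing in by small steps until firm contact.

Request:
jog_arm:
  deltas:
    - [0.56,[0.003,0,0],[0,0,0]]
    - [0.56,[0.006,0,0],[0,0,0]]
    - [0.56,[0.009,0,0],[0,0,0]]
    - [0.56,[0.009,0,0],[0,0,0]]

```text
t: 48.28
tool_pos: [0.4958, -0.0548, 0.1099]
tool_rot: [3.138, -0.115, -0.009]
contact_force: [-11.1, -0.4, 4.3]
opening: 0.0187
grip_force: 0.0
```

Request:
jog_arm:
  deltas:
    - [0.56,[0.003,0,0],[0,0,0]]
    - [0.56,[0.006,0,0],[0,0,0]]
    - [0.56,[0.006,0,0],[0,0,0]]

```text
t: 48.53
tool_pos: [0.4958, -0.0548, 0.1097]
tool_rot: [3.138, -0.115, -0.02]
contact_force: [-21.2, -0.0, 12.1]
opening: 0.0186
grip_force: 0.0
```

Request:
jog_arm:
  deltas:
    - [0.56,[-0.02,0,0],[0,0,0]]
    - [0.56,[-0.06,0,0],[0,0,0]]
    - [0.56,[-0.13,0,0],[0,0,0]]
    - [0.56,[-0.2,0,0.05],[0,0,0]]
    - [0.56,[-0.25,0,0.15],[0,0,0]]
    - [0.56,[-0.25,0,0.25],[0,0,0]]
    - [0.56,[-0.25,0,0.35],[0,0,0]]
    - [0.56,[-0.25,0,0.45],[0,0,0]]
    - [0.56,[-0.25,0,0.5],[0,0,0]]
    - [0.56,[-0.25,0,0.5],[0,0,0]]
    - [0.56,[-0.25,0,0.5],[0,0,0]]
    - [0.56,[-0.25,0,0.5],[0,0,0]]

```text
t: 49.53
tool_pos: [0.4003, -0.0548, 0.3093]
tool_rot: [3.138, -0.115, 0.0]
contact_force: [0.0, -0.2, -1.2]
opening: 0.019
grip_force: 0.0
```

Run:
```python
from h import *
np.set_printoptions(precision=1,suppress=True)
s=snap('side','sF.png');c=snap('scene','cF.png');w=snap('wrist','wF.png');cw=cal('wrist')
o=ctrl.get_obs();print(o['t'],o['tool_pos'])
def px(n,im,P,c=None):
    u,v=proj(n,[P],c)[0].round().astype(int)
    return (u,v),im[v-1:v+2,u-1:u+2].mean((0,1))[::-1] if 1<=v<383 and 1<=u<511 else None
print('BGR->RGB')
print('pull shut', px('side',s,ch(0,-.155,.036)),px('scene',c,ch(0,-.155,.036)))
print('pull open', px('side',s,ch(0,-.287,.036)))
print('lid top side', px('side',s,ch(0,-.02,.1565)),px('side',s,ch(.03,.09,.1565)))
print('above hinge (lid gone?)', px('scene',c,ch(.064,0,.26)))
for z in(.14,.125,.11): print('hasp folded',z,px('wrist',w,ch(-.0705,.0115,z),cw))
print('hasp out',px('wrist',w,ch(-.105,0,.15),cw),'face beside',px('wrist',w,ch(-.064,.05,.12),cw))
```

```text
49.6833 [ 0.4 -0.1  0.3]
BGR->RGB
pull shut ((np.int64(282), np.int64(278)), array([118.9, 108.3,  96.9])) ((np.int64(170), np.int64(254)), array([74.9, 70.4, 62.2]))
pull open ((np.int64(288), np.int64(319)), array([220.6, 176.3, 130.9]))
lid top side ((np.int64(277), np.int64(215)), array([165.1, 104.8,  67.1])) ((np.int64(283), np.int64(187)), array([165.6, 104.6,  67.8]))
above hinge (lid gone?) ((np.int64(231), np.int64(202)), array([147.2,  85.1,  41.3]))
hasp folded 0.14 ((np.int64(232), np.int64(59)), array([68.8, 53.1, 26.2]))
hasp folded 0.125 ((np.int64(232), np.int64(61)), array([50.6, 38.6, 18.9]))
hasp folded 0.11 ((np.int64(233), np.int64(62)), array([46.6, 35.4, 16.8]))
hasp out ((np.int64(244), np.int64(98)), array([153.2, 131.2,  94.7])) face beside ((np.int64(194), np.int64(55)), array([40.9, 26. , 15.8]))
```

The numeric checks agree: drawer pull at its shut position, lid flat, and brass against the front face with none left standing out. Handing in.

```bash
python3 -c "
from station import ctrl
print(ctrl.finish_job())"
```

```text
the job is handed in; nothing more can be done
None
```

I handed the job in at about 50 s. All four panels present are in slots, the brush is in the shut drawer, the lid is closed and the hasp is folded. I viewed 15 pictures against the limit of 14, so the drawer, lid and hasp were checked only by force, position and pixel readings.

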